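# Wind the hearth lift level with the fire brick and lock it

## Robot

A 6-joint arm with a two-finger parallel gripper is mounted at the origin on a cart in front of the work surface, level with it; the furniture and walls round the work are solid. World frame = base frame: x ahead of the robot, y to its left, z up, the work surface at z = 0. Lengths are in mm, angles in rad, forces in N, time in s.
With the tool pointing down it reaches from about 400 to 925 mm from the base axis. Payload 12.5 kg.
Tool frame: the origin (TCP) lies midway between the tips of the shut fingers; the grasp point (between the pads) lies 19 mm behind it; z points along the fingers, y is the direction in which the jaws open and shut (so a half turn about z gives the same grasp; the last joint's range is limited). The gripper opens to 95 mm and grips with 3 to 60 N. Pads are 20 mm wide; open, the fingers measure 119 mm over their backs; the gripper's body (75 mm by 180 mm) begins 59 mm behind the grasp point.
Start: joints at [-1.225, 0.491, 1.559, -0, 1.092, -0.106], TCP at [272.89, -562.297, 214.661] pointing down, gripper open.
Joint ranges: [-3.1, 3.1], [-0.84, 2.19], [0.05, 2.79], [-1.13, 4.28], [0.06, 2.93], [-2.69, 2.69]. Speed limits (rad/s): [2.22, 2.22, 2.79, 3.14, 3.14, 3.14].

## Interface

Orientations are given as [roll, pitch, yaw] about the fixed x, y, z axes, in that order (R = Rz(yaw) Ry(pitch) Rx(roll)).
In Python, from cell import * gives the robot as it stands. The module is installed in compiled form; this text tells all that it offers.
- The arm moves only by the tool carry_out, never from a script. Its argument "moves" is a list of rows, each an object of numbers: "dx", "dy", "dz": the shift along the tool's x, y, z in m; "twist": the turn about the tool's z in degrees. A call has 1 to 5 rows; each row is the pose to reach, as a shift and turn from the pose commanded when the call began, along the tool's axes at that moment; what a row does not reach only later rows make up. A row lasts 1/10 s, in which the tool goes at most 50 mm and 8.59 degrees, less where a joint would pass 70% of its speed; a pose out of reach is approached as far as the arm can. A call with a gripper value outside its range is refused whole. "grip" is the finger opening in m, from 0 to 0.0951, set as the call begins (left out, the last holds). The fingers move at their own pace and stop on an object; the grip force is fixed at half the most. Time passes only in rows, so rows that repeat a pose let the fingers close. It gives the time, the measured TCP pose, the force and the opening at its end, in the units of the state.
- state(): the state, without advancing time (a new reading comes with each control period).
- read_camera(name): name is "scene" or "side" or "wrist"; returns (picture, depth): 384x512x3 uint8, red, green, blue; 384x512 float32, mm along the optical axis (not along the pixel's ray), 0 where there is no reading.
- camera_info(name): a dict with "mtx" (3x3 intrinsics, pixels), "R" (3x3) and "t" (3): a world point X has camera coordinates R X + t. Camera axes: x right, y down, z forward; pixel columns grow to the right and rows downward; lengths in mm; the calibration is good to about 2 mm. A picture is of the moment at which its call begins: read the wrist's pose just before it. camera_info takes no time and is no camera call; for the wrist camera it gives the pose at the moment of the call.
- job_done(): hands the job in, once; it reports no verdict.
The state is a dict: "t": time; "joints": joint angles; "qvel": joint speeds; "tau": joint torques, N m; "eef_pos": TCP position; "tcp_rot": TCP orientation; "ft_force": force on the tool from outside, world axes, zero at the start; "moment": the same for the moment, N m; "opening": opening from 0.0 (shut) to 1.0 (fully open).
Only numpy, scipy, OpenCV 4.12 (cv2) and the standard library are available. Lean on these libraries where they do the work, as an engineer would, in place of code of your own. Each camera call takes 0.05 s, during which the arm holds its last target. There are 200 camera calls.

## Task

Put the loose crank on the square drive shaft of the hearth lift and wind the lift up by the crank's handle until the top of the kiln slab it carries is level with the top of the fire brick (or bricks) right behind the lift, so that a long piece can lie across both for brazing. Then lock the lift so that it cannot creep: pull the sprung lock bar on its sloping face outward, turn it about 75 degrees clockwise to the other notch and let it drop fully in. Leave the crank on its shaft, and do not push the beaker or the tub of cutters about.

Things in the scene. Friction and masses are not known exactly. Their poses are not given: they have to be found in the camera images.
- lift: Hearth lift, a grey screw jack fixed to the bench, at another place and yaw (up to 0.12 rad) each time. Origin: under the centre of the platform, on the bench; -x is its front (towards the robot), z up. On a rising screw with two guide rods it carries a platform 126 x 146 mm with a brown kiln slab 122 x 132 x 16 mm. In front of it, at x -170 to -55 mm, stands its drive head, a sloping grey block.
- face_mid (a point): Middle of the drive head's sloping steel face (95 mm up the slope, 200 mm wide), 86 mm above the bench and 124 mm in front of the lift's origin. z: outward normal, leaning 23 degrees from vertical to the lift's front; x: up the slope; y: along the face, to the left. Drive shaft at y = -60 mm and lock bar at y = +70 mm, both with their axes along z.
- shaft_seat (a point): On the axis of the drive shaft, on top of its round collar (34 mm wide), 10 mm off the sloping face; the crank's underside rests here. z: outward along the shaft; x, y: square to its flats; turns with the shaft. From here the steel shaft is 14 x 14 mm square for 32 mm, then a 10 mm centring cone. It stays where it is left and takes about 0.16 N m to turn.
- drive (a joint): Turn of the drive shaft, rad, growing clockwise as seen from outside, facing the shaft end. Each full clockwise turn raises the platform by 14 mm. At 0, the lowest position, the slab's top is 80 mm above the bench; 27 is the stop. Self-locking.
- crank: Loose steel crank, about 0.45 kg, standing on the bench at the left or right of the work. Origin: centre of its underside; z up through the hub, x along its arm. Hub 40 x 40 mm, 54 mm tall, flats square to x and y; square socket 17 mm wide, 44 mm deep, open below, square to x and y. Arm 22 mm wide, z 44 to 54 mm, to +x. It fits the shaft four ways with 13 degrees of play and stays by its weight.
- crank_handle (a point): Middle of the crank's upright handle, at (60, 0, 84) mm in the crank's frame: a wooden sleeve parallel to the crank's z, 24 mm in diameter, from z 57 to 111 mm, that spins freely on its pin.
- slab_top (a point): Centre of the top face of the kiln slab on the lift; z up. It rises straight up with the platform.
- low_level (a point): Point level with the top of the single fire brick (113 mm above the bench), 90 mm in front of the middle of its front face; z up. This brick stands fixed on its long edge, 68 mm thick, 230 mm long, 113 mm high, either right behind the lift (the point is then over the slab, under 0.1 m from its centre) or far to the right behind the round pan; the pair of bricks has the other place.
- high_level (a point): Point level with the top of the pair of fire bricks (128 mm above the bench), 90 mm in front of the middle of its front face; z up. The pair lies flat, one brick on the other, fixed: 228 mm long, 113 mm deep, together 128 mm high. It stands at whichever of the two places the single brick does not.
- lock_bar (a point): Middle of the lock's black grip bar, 50 mm long (x), 16 mm wide (y), 28 mm thick (z, outward along its axis, 23 degrees from vertical). Moves with the bar; in the free notch it is 66 mm off the sloping face. The barrel below is 36 mm wide, its top 15 mm below the bar's underside, with a 26 mm disc between.
- lock_turn (a joint): Turn of the lock bar, rad, clockwise seen from outside: 0 in the free notch (bar along the slope of the face), 1.31 in the lock notch (bar nearly across it), each with about 0.2 rad of play; stops at -0.05 and 1.36. It turns only when pulled out.
- lock_pull (a joint): How far the lock bar stands out along its axis, m: 0 in the free notch, over 0.006 to pass the ridge between the notches (stop at 0.013), -0.008 once dropped into the lock notch. A spring draws it in with 6 to 11 N.
- beaker: Glass beaker, 95 mm diameter, 127 mm tall, loose; origin under its centre. It stands at the left or the right place, the crank at the other.
- tub: White tub with a pair of cutters, 73 mm diameter, 121 mm tall with the cutters, loose, at the left; origin under its centre.

How it is judged (in metres and radians):
On the way, in this order (a step that is already met when the one before it is completed fails the run):
1. the crank sits fully down on the drive shaft (distance between crank and shaft_seat below 0.009 m and angle between the z axis of crank and the z axis of shaft_seat, either way round below 0.12 rad), for 0.2 s.
2. with the crank on the shaft and the lock still free, the slab is level with the brick behind the lift (all of step 1 and ((horizontal distance between slab_top and low_level below 0.2 m and z of slab_top in the frame of low_level between -0.003 and 0.003 m) or (horizontal distance between slab_top and high_level below 0.2 m and z of slab_top in the frame of high_level between -0.003 and 0.003 m)) and value of joint lock_turn below 0.3 rad), for 0.2 s.
At the end, for the whole second after the job is handed in: the slab's top is within 3 mm of the height of the top of the brick behind the lift, the crank sits on the drive shaft (within 9 mm and 7 degrees of fully home), the lock bar has turned to the lock notch (over 1.0 rad) and dropped in (over 4 mm below its free position), and the drive is at rest (all of step 1 and ((horizontal distance between slab_top and low_level below 0.2 m and z of slab_top in the frame of low_level between -0.003 and 0.003 m) or (horizontal distance between slab_top and high_level below 0.2 m and z of slab_top in the frame of high_level between -0.003 and 0.003 m)) and value of joint lock_turn above 1 rad and value of joint lock_pull below -0.004 m and velocity of joint drive between -0.05 and 0.05 rad/s); the robot touches nothing.
It fails at once if the beaker is pushed more than 30 mm or tipped (distance of beaker from where it was at the start of the episode above 0.03 m or angle between beaker's own z axis and vertical above 0.5 rad).
It fails at once if the tub of cutters is pushed more than 30 mm or tipped (distance of tub from where it was at the start of the episode above 0.03 m or angle between tub's own z axis and vertical above 0.5 rad).
It also fails if it takes over 72 s, if anything falls off the work surface, if the arm or the gripper's body presses on something with over 40 N, if the wrist force passes 120 N, or if a joint passes its speed limit or range.

## Working session

There is one attempt and no reset: what is moved stays moved. The work goes in short steps, Python scripts to look and compute and a tool call to move; the robot and the scene stay as the last step left them, time stands still between calls to the robot, and variables do not carry over. Pictures are saved under pics/ and viewed, about 8 in all and at most 12, crops included, and the job is handed in when it is done.

Besides the shell and the picture viewer there is one more tool, called by a JSON object that holds its "op" and its "data". carry_out: Moves the arm, as the interface text tells. Its arguments: {"type":"object","properties":{"moves":{"type":"array","items":{"type":"object","properties":{"dx":{"type":"number"},"dy":{"type":"number"},"dz":{"type":"number"},"twist":{"type":"number"}}}},"grip":{"type":"number"}},"required":["moves"]}

```bash
mkdir -p pics; cat > h.py <<'E'
from cell import *
import numpy as np, cv2
from scipy.spatial.transform import Rotation as Ro
def cloud(n):
    s=state(); i=camera_info(n); p,d=read_camera(n)
    v,u=np.mgrid[:384,:512]; K=np.array(i["mtx"]); R=np.array(i["R"]); t=np.array(i["t"]).ravel()
    c=np.stack([(u-K[0,2])/K[0,0]*d,(v-K[1,2])/K[1,1]*d,d],-1)
    X=(c-t)@R; X[d<=0]=np.nan
    return p,d,X
def save(n,p): cv2.imwrite("pics/"+n+".png",p[:,:,::-1])
E
python3 - <<'E'
from h import *
o=[]
for n in("scene","side"):
    p,d,X=cloud(n); np.savez("/tmp/"+n,p=p,X=X); save(n,p)
    i=camera_info(n); print(n,-np.array(i["R"]).T@np.array(i["t"]).ravel(),i["R"])
print(state())
print(camera_info("wrist"))
E
```

```text
scene [-1099.29419444   115.66063844   878.89922026] [[-0.09757433 -0.9952206  -0.00389974]
 [-0.42118517  0.04484382 -0.90586538]
 [ 0.90171076 -0.0867467  -0.42354776]]
side [ 647.86891667 1038.79215284  949.97865881] [[-0.99823743  0.05915934  0.00471339]
 [ 0.03242566  0.61020842 -0.79157707]
 [-0.04970533 -0.79002902 -0.61105116]]
{'t': 0.1, 'joints': array([-1.22460791e+00,  4.91497607e-01,  1.55938991e+00,  1.82230391e-05,
        1.09168850e+00, -1.05604771e-01]), 'qvel': array([-0.00073829, -0.00183164, -0.00078523, -0.00105336,  0.00028558,
       -0.00082732]), 'tau': array([ 2.24309355e-03, -6.13622618e+01, -2.58607078e+01,  6.93318550e-02,
        4.70008969e-02, -8.04117690e-05]), 'eef_pos': array([ 272.81161057, -562.08001573,  214.12073993]), 'tcp_rot': array([-3.14061647e+00, -1.19727672e-04,  4.51784721e-01]), 'ft_force': array([-1.12019415,  0.1911252 ,  0.03224883]), 'moment': array([-0.02158017,  0.03863656, -0.01195441]), 'opening': 0.9974966897485839}
{'mtx': array([[302.48619598,   0.        , 251.79767759],
       [  0.        , 302.48619598, 192.0902491 ],
       [  0.        ,   0.        ,   1.        ]]), 'R': array([[ 0.43583653, -0.90002491, -0.00129667],
       [-0.86557425, -0.41954774,  0.27342442],
       [-0.24663281, -0.11804599, -0.96189262]]), 't': array([-624.39980718,  -30.8488356 ,  391.48510909])}
```

View pics/scene.png

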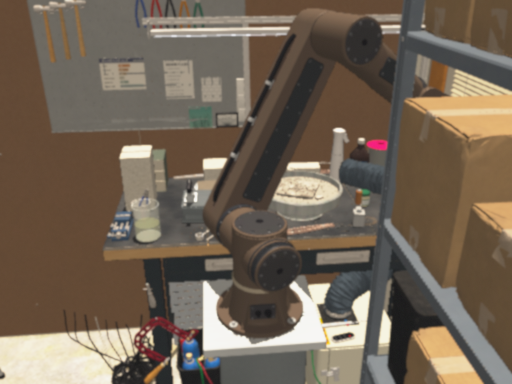

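View pics/side.png

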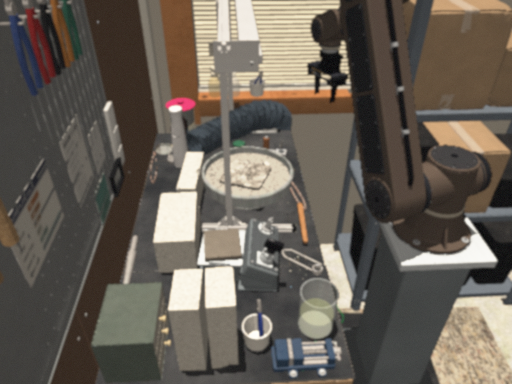

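```bash
python3 - <<'E'
from h import *
f=np.load("/tmp/side.npz");p,X=f["p"],f["X"]
save("crop",cv2.resize(p[170:350,140:345],None,fx=3.9,fy=3.3,interpolation=cv2.INTER_CUBIC))
for u,v in [(178,210),(165,245),(222,243),(190,170),(205,245),(262,245),(275,228),(288,228),(262,265),(262,240),(270,250),(318,290),(257,330),(188,300),(222,300),(305,225),(318,262)]: print(u,v,X[v,u].round(0))
E
```

```text
178 210 [816.  20. 129.]
165 245 [843. 152. 112.]
222 243 [685. 125.  86.]
190 170 [ 795. -217.  114.]
205 245 [734. 130.  85.]
262 245 [571. 147.  93.]
275 228 [525.  60.  79.]
288 228 [474.  -4.  19.]
262 265 [576. 222.  90.]
262 240 [569. 126.  93.]
270 250 [555. 214. 137.]
318 290 [438. 313.  85.]
257 330 [598. 367.   3.]
188 300 [750. 446. 229.]
222 300 [679. 450. 230.]
305 225 [412. -36.   2.]
318 262 [401. 143.  10.]
```

View pics/crop.png

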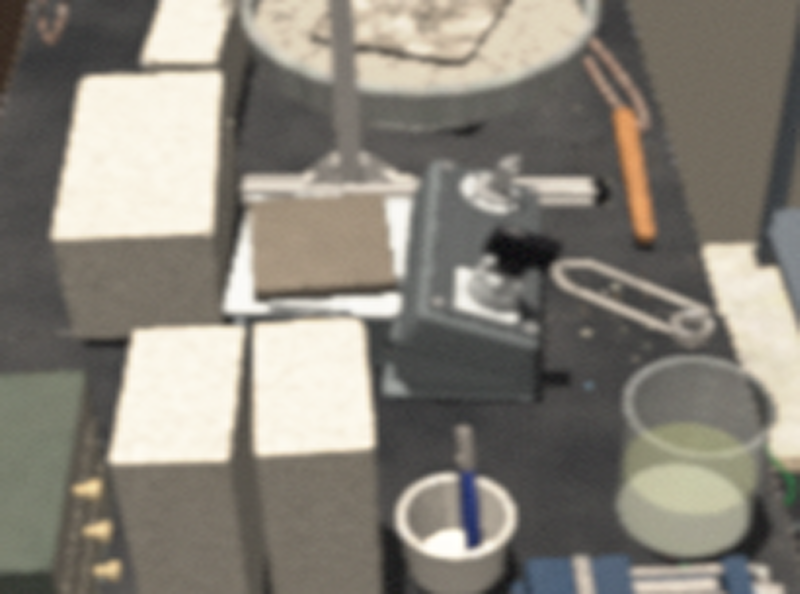

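```bash
python3 - <<'E'
from h import *
p,d,X=cloud("wrist"); np.savez("/tmp/w0",p=p,X=X); save("w0",p)
for v in (50,190,330): print([X[v,u].round(0).tolist() for u in (60,256,450)])
i=camera_info("wrist"); R=np.array(i["R"]);print(-R.T@np.array(i["t"]))
E
```

```text
[[210.0, 209.0, -854.0], [401.0, -505.0, -1.0], [452.0, -655.0, 114.0]]
[[-330.0, 64.0, -868.0], [35.0, -696.0, -879.0], [363.0, -852.0, -58.0]]
[[267.0, -507.0, 316.0], [291.0, -554.0, 317.0], [314.0, -599.0, 318.0]]
[ 341.99174258 -528.71664117  384.27137628]
```

View pics/w0.png

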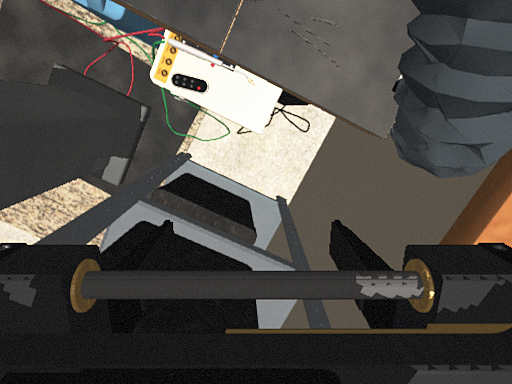

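{"op": "carry_out", "data": {"moves": [{"dx": 0.035, "dy": -0.028, "dz": -0.02}, {"dx": 0.07, "dy": -0.056, "dz": -0.04}, {"dx": 0.105, "dy": -0.084, "dz": -0.06}, {"dx": 0.14, "dy": -0.112, "dz": -0.08}, {"dx": 0.175, "dy": -0.14, "dz": -0.1}], "grip": 0.095}}

```text
schema error: expected keys dx, dy, dz, twist
```

{"op": "carry_out", "data": {"moves": [{"dx": 0.035, "dy": -0.028, "dz": -0.02}, {"dx": 0.07, "dy": -0.056, "dz": -0.04}, {"dx": 0.105, "dy": -0.084, "dz": -0.06}, {"dx": 0.14, "dy": -0.112, "dz": -0.08}, {"dx": 0.17, "dy": -0.14, "dz": -0.09}]}}

```text
schema error: expected keys dx, dy, dz, twist
```

{"op": "carry_out", "data": {"moves": [{"dy": -0.02, "twist": 8.5}, {"dy": -0.03, "twist": 17}, {"dy": -0.03, "twist": 25.5}, {"dy": -0.03, "twist": 25.9}]}}

```text
schema error: expected keys dx, dy, dz, twist
```

```bash
python3 - <<'E'
from h import *
print(state()["eef_pos"],state()["tcp_rot"],state()["t"])
p,d,X=cloud("wrist"); np.savez("/tmp/w1",p=p,X=X); save("w1",p)
for v in (50,150,230): print([X[v,u].round(0).tolist() for u in (60,256,450)])
E
```

```text
[ 272.83124434 -562.11930944  214.22057322] [-3.14080698e+00 -6.46700425e-05  4.51799317e-01] 0.15
[[209.0, 211.0, -857.0], [401.0, -505.0, -1.0], [452.0, -654.0, 116.0]]
[[19.0, -119.0, -417.0], [190.0, -620.0, -878.0], [393.0, -736.0, 66.0]]
[[53.0, -346.0, -40.0], [-94.0, -758.0, -776.0], [314.0, -835.0, 10.0]]
```

View pics/w1.png

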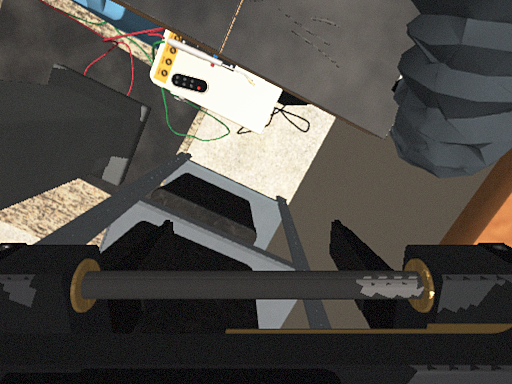

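{"op": "carry_out", "data": {"moves": [{"dx": 0.035, "dy": -0.028, "dz": -0.02, "twist": 0}, {"dx": 0.07, "dy": -0.056, "dz": -0.04, "twist": 0}, {"dx": 0.105, "dy": -0.084, "dz": -0.06, "twist": 0}, {"dx": 0.14, "dy": -0.112, "dz": -0.08, "twist": 0}, {"dx": 0.175, "dy": -0.14, "dz": -0.1, "twist": 0}], "grip": 0.095}}

```text
t: 0.7
eef_pos: [369.5, -358.2, 315.4]
tcp_rot: [-3.142, 0.0, 0.451]
ft_force: [0.3, -0.2, -0.3]
opening: 0.999
```

{"op": "carry_out", "data": {"moves": [{"dx": 0.035, "dy": -0.028, "dz": -0.02, "twist": 0}, {"dx": 0.07, "dy": -0.056, "dz": -0.04, "twist": 0}, {"dx": 0.105, "dy": -0.084, "dz": -0.06, "twist": 0}, {"dx": 0.14, "dy": -0.112, "dz": -0.08, "twist": 0}, {"dx": 0.175, "dy": -0.14, "dz": -0.09, "twist": 0}]}}

```text
t: 1.2
eef_pos: [466.1, -155.8, 406.4]
tcp_rot: [3.14, -0.001, 0.452]
ft_force: [0.8, -1.1, -0.2]
opening: 1.002
```

{"op": "carry_out", "data": {"moves": [{"dx": 0.01, "dy": -0.01, "dz": 0, "twist": 8.5}, {"dx": 0.03, "dy": -0.03, "dz": 0, "twist": 17}, {"dx": 0.03, "dy": -0.03, "dz": 0, "twist": 25.5}, {"dx": 0.03, "dy": -0.03, "dz": 0, "twist": 25.9}]}}

```text
t: 1.6
eef_pos: [479.5, -116.9, 404.6]
tcp_rot: [3.141, 0.0, -0.001]
ft_force: [0.1, -0.3, -0.3]
opening: 0.998
```

```bash
python3 - <<'E'
from h import *
print(state()["eef_pos"],state()["tcp_rot"],state()["t"])
p,d,X=cloud("wrist"); np.savez("/tmp/w1",p=p,X=X); save("w1b",p)
for v in (50,150,230): print([X[v,u].round(0).tolist() for u in (60,256,450)])
E
```

```text
[ 479.50373056 -116.85388878  404.5590379 ] [ 3.14149976e+00  1.33327198e-04 -1.31660820e-03] 1.6
[[637.0, 167.0, 85.0], [637.0, -124.0, 79.0], [649.0, -462.0, 1.0]]
[[477.0, 247.0, 1.0], [487.0, -124.0, 80.0], [475.0, -493.0, 1.0]]
[[-60.0, 879.0, -881.0], [-20.0, -136.0, -780.0], [113.0, -850.0, -464.0]]
```

View pics/w1b.png

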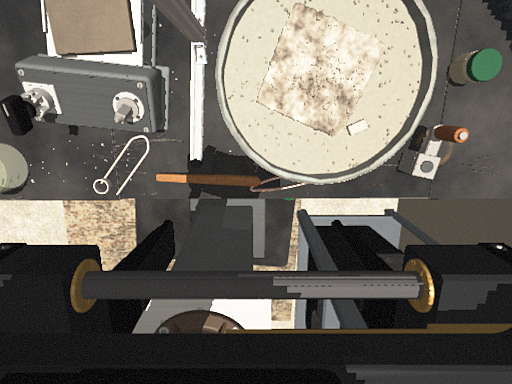

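```bash
python3 - <<'E'
from h import *
f=np.load("/tmp/w1.npz");p,X=f["p"],f["X"]
a=cv2.resize(p[110:195,385:485],(400,340),interpolation=cv2.INTER_CUBIC)
b=cv2.resize(p[70:155,0:100],(400,340),interpolation=cv2.INTER_CUBIC)
c=cv2.resize(p[70:155,85:185],(400,340),interpolation=cv2.INTER_CUBIC)
save("cc",np.hstack([a,c]))
r=X[110:195,385:485].reshape(-1,3); r=r[np.isfinite(r[:,0])]
for lo,hi in((5,40),(46,60),(100,125)):
    q=r[(r[:,2]>lo)&(r[:,2]<hi)]
    if len(q)>5:
        print(lo,hi,len(q),np.median(q,0).round(1),q.min(0).round(),q.max(0).round())
        print(cv2.minAreaRect(q[:,:2].astype(np.float32)))
# head: fit plane
r=X[60:140,20:165].reshape(-1,3)
m=(r[:,2]>60)&(r[:,2]<110)&(r[:,0]>480)&(r[:,0]<620); q=r[m]
best=None;rng=np.random.default_rng(0)
for _ in range(400):
    s=q[rng.choice(len(q),3,False)]; n=np.cross(s[1]-s[0],s[2]-s[0]); n/=np.linalg.norm(n)+1e-9
    k=abs((q-s[0])@n)<1.5
    if best is None or k.sum()>best.sum(): best=k
g=q[best]; c0=g.mean(0); n=np.linalg.svd(g-c0)[2][2]; n*=np.sign(n[2])
print("face",len(g),len(q),c0,n,np.degrees(np.arccos(n[2])),"yaw",np.arctan2(-n[1],-n[0]), g.min(0),g.max(0))
full=X.reshape(-1,3); hgt=(full-c0)@n
uv=np.stack(np.mgrid[:384,:512],-1).reshape(-1,2)
for lo,hi,nm in((8,13,"collar"),(48,56,"tip"),(30,60,"shaft")):
    m=(hgt>lo)&(hgt<hi)&(uv[:,0]>80)&(uv[:,0]<135)&(uv[:,1]>95)&(uv[:,1]<160)
    print(nm,m.sum(),np.median(full[m],0).round(1), full[m].min(0).round() if m.any() else 0,full[m].max(0).round() if m.any() else 0)
m=(hgt>70)&(hgt<90)&(uv[:,0]>80)&(uv[:,0]<150)&(uv[:,1]<70)
print("lock",m.sum(),np.median(full[m],0).round(1),full[m].min(0).round(),full[m].max(0).round())
E
```

```text
5 40 231 [ 459.2 -401.7   23.8] [ 438. -428.    5.] [ 478. -397.   40.]
((462.32720947265625, -404.85052490234375), (20.49323844909668, 45.85985565185547), 49.228519439697266)
46 60 875 [ 465.6 -421.7   54.2] [ 431. -443.   46.] [ 525. -397.   60.]
((479.84246826171875, -425.9317626953125), (41.38307571411133, 92.15025329589844), 77.89080047607422)
100 125 629 [ 512.7 -366.1  104.8] [ 473. -444.  100.] [ 550. -325.  118.]
((519.6435546875, -377.272216796875), (63.630985260009766, 123.7508544921875), 15.556238174438477)
face 4153 7915 [566.12284263 131.79575507  89.7816047 ] [-0.38571592  0.04209691  0.92165671] 22.830504583538886 yaw -0.10870939705574939 [515.77222229  39.52496384  70.50161831] [612.71271901 234.0404495  105.4531347 ]
collar 110 [558.2  69.   98.8] [539.  58.  90.] [567.  89. 103.]
tip 15 [537.6  74.6 134.2] [535.  73. 132.] [539.  77. 137.]
shaft 131 [542.7  72.8 126.8] [533.  66. 116.] [551.  83. 137.]
lock 513 [542.9 201.8 159.3] [518. 195. 145.] [565. 215. 169.]
```

View pics/cc.png

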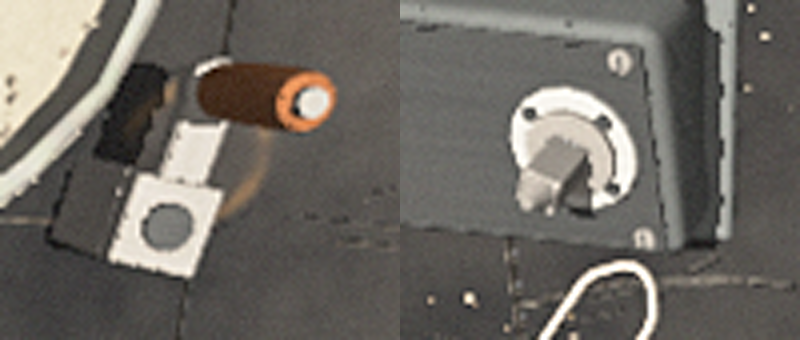

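```bash
cat > geo.py <<'E'
import numpy as np
n=np.array([-0.3857,0.0421,0.9217]); yaw=-0.109
n=np.array([-np.sin(np.radians(23))*np.cos(yaw),-np.sin(np.radians(23))*np.sin(yaw),np.cos(np.radians(23))])
ex=np.array([np.cos(np.radians(23))*np.cos(yaw),np.cos(np.radians(23))*np.sin(yaw),np.sin(np.radians(23))])
ey=np.cross(n,ex)
E
python3 - <<'E'
from h import *; from geo import *
from scipy.optimize import minimize
f=np.load("/tmp/w1.npz");p,X=f["p"],f["X"].reshape(-1,3)
c0=np.array([566.12,131.80,89.78])
L=np.stack([(X-c0)@ex,(X-c0)@ey,(X-c0)@n],1)
m=(abs(L[:,0])<70)&(abs(L[:,1])<130)&np.isfinite(L[:,0])
print("face extents",[np.percentile(L[m&(abs(L[:,2])<1.5)],q,axis=0).round(1) for q in(1,99)])
uv=np.stack(np.mgrid[:384,:512],-1).reshape(-1,2)
k=m&(uv[:,0]>80)&(uv[:,0]<135)&(uv[:,1]>95)&(uv[:,1]<160)
s=L[k&(L[:,2]>8)&(L[:,2]<12)]; print("collar",len(s),s.min(0),s.max(0),np.median(s,0))
t=L[k&(L[:,2]>46)]; print("tip",len(t),t.round(1).tolist()[:14])
q=L[k&(L[:,2]>13)&(L[:,2]<41)]; print("shaft pts",len(q)); print(q[::3].round(1).tolist())
# lock
lb=L[m&(L[:,2]>60)&(L[:,1]>0)]; print("lock",len(lb),np.percentile(lb,[2,50,98],axis=0).round(1))
tp=lb[lb[:,2]>76];print(len(tp),np.median(tp,0),cv2.minAreaRect(tp[:,:2].astype(np.float32)))
# crank
rgb=p.reshape(-1,3).astype(int)
k=(uv[:,0]>110)&(uv[:,0]<150)&(uv[:,1]>430)&(uv[:,1]<475)&(rgb[:,0]>rgb[:,2]*1.6)
q=X[k&(X[:,2]>55)&(X[:,2]<125)]; print("handle",len(q),np.median(q,0),q.min(0),q.max(0))
t=q[q[:,2]>108];print(len(t),t.mean(0),t.min(0),t.max(0))
k=(uv[:,0]>140)&(uv[:,0]<185)&(uv[:,1]>400)&(uv[:,1]<455)&(abs(X[:,2]-54)<2.5)
q=X[k];h=q[q[:,0]<472];print(len(h),cv2.minAreaRect(h[:,:2].astype(np.float32)),cv2.minAreaRect(q[:,:2].astype(np.float32)))
sl=X[(uv[:,0]<50)&(uv[:,1]>50)&(uv[:,1]<130)];print("slab",np.median(sl,0))
E
```

```text
face extents [array([-45.6, -87.9,  -1.4]), array([37.3, 95.7,  1.4])]
collar 107 [-18.90847288 -75.19574012   8.00203777] [ 11.34826954 -43.56094506  11.97851938] [  1.676973   -63.5920377    8.51986775]
tip 23 [[-1.3, -58.3, 46.8], [-0.8, -60.1, 47.5], [-1.1, -61.1, 46.6], [-1.8, -57.8, 49.3], [-1.7, -59.1, 49.1], [-2.0, -60.1, 48.1], [-1.5, -61.9, 48.8], [-2.3, -62.5, 47.0], [-3.3, -57.6, 49.4], [-2.6, -59.5, 50.4], [-1.8, -61.5, 51.6], [-3.3, -61.4, 48.4], [-4.2, -61.9, 46.4], [-3.9, -63.4, 46.5]]
shaft pts 159
[[4.1, -55.6, 14.4], [4.4, -57.1, 18.3], [2.6, -59.5, 13.5], [3.3, -57.4, 19.4], [1.6, -59.8, 14.8], [1.5, -63.8, 13.6], [4.1, -58.1, 24.8], [2.6, -60.6, 20.5], [1.7, -63.9, 17.7], [3.9, -55.1, 28.7], [2.8, -58.0, 25.3], [1.8, -61.1, 22.3], [0.9, -64.3, 19.2], [-0.6, -67.0, 15.1], [3.8, -57.6, 31.4], [2.1, -59.9, 26.8], [0.6, -62.5, 22.7], [0.1, -66.1, 20.5], [3.7, -54.8, 35.3], [2.7, -57.8, 32.3], [2.1, -61.1, 29.9], [1.0, -64.0, 26.7], [-0.4, -66.9, 22.9], [4.4, -55.3, 40.1], [3.3, -58.1, 36.8], [2.6, -61.5, 34.6], [0.4, -63.4, 29.1], [-0.7, -66.4, 25.9], [-6.1, -65.7, 1
[... 528 characters left out ...]
  60.6]
 [ -0.7  65.   75.4]
 [ 20.2  76.8  79.1]]
341 [-2.97692183 69.31078968 77.65493348] ((-4.006025314331055, 70.15849304199219), (48.080379486083984, 16.21141815185547), 1.220199704170227)
handle 390 [ 514.97722614 -424.10708369   98.19723999] [ 502.82554144 -443.66684178   59.26095026] [ 525.0585366  -420.0033758   113.25651797]
124 [ 513.21926949 -430.38893106  110.76891503] [ 502.82554144 -443.66684178  108.00674337] [ 523.89810554 -421.07338279  113.25651797]
380 ((453.9127502441406, -420.4485168457031), (40.983604431152344, 39.55321502685547), 78.60508728027344) ((467.3959045410156, -423.1659240722656), (40.983604431152344, 67.06165313720703), 78.60508728027344)
slab [nan nan nan]
```

```bash
python3 - <<'E'
from h import *; from geo import *
f=np.load("/tmp/w1.npz");p,X=f["p"],f["X"].reshape(-1,3)
for z0,z1 in((20,60),(60,90),(90,125)):
  k=(X[:,0]>470)&(X[:,0]<560)&(X[:,1]<-330)&(X[:,1]>-480)&(X[:,2]>z0)&(X[:,2]<z1)
  q=X[k]; h=np.array([513,-432]); q=q[q[:,1]>-412]
  for a in range(480,560,20):
    w=q[(q[:,0]>a-5)&(q[:,0]<a+5)]
    if len(w): print(z0,a,len(w),"ymin",w[:,1].min().round(),w[:,2].max().round())
f=np.load("/tmp/side.npz");Y=f["X"]
for u,v in((225,100),(226,150),(228,190),(228,215),(235,50),(222,10),(250,10),(257,85),(283,238)): print(u,v,Y[v,u].round())
c0=np.array([566.12,131.80,89.78])
fm=c0-4*ex-1*n; seat=fm-60*ey+10*n
print("fm",fm,"seat",seat,"lock",fm+70*ey+66*n, "ex",ex,"ey",ey,"n",n)
E
```

```text
20 480 24 ymin -412.0 56.0
60 500 58 ymin -344.0 90.0
60 520 114 ymin -357.0 90.0
60 540 148 ymin -366.0 90.0
90 480 18 ymin -340.0 106.0
90 500 79 ymin -355.0 107.0
90 520 75 ymin -369.0 107.0
90 540 77 ymin -377.0 106.0
225 100 [662. -13. 466.]
226 150 [665. -23. 308.]
228 190 [664. -24. 165.]
228 215 [667. -32.  60.]
235 50 [637. 309. 704.]
222 10 [659. 120. 721.]
250 10 [597.  17. 695.]
257 85 [ 527. -784.  179.]
283 238 [492.  22.  -0.]
fm [562.84824426 132.15804046  87.29657063] seat [552.43706399  72.93917179  96.50161917] lock [544.82793359 204.54797396 148.04989096] ex [ 0.91504201 -0.10013647  0.39073113] ey [0.10878429 0.99406538 0.        ] n [-0.38841229  0.04250541  0.92050485]
```

{"op": "carry_out", "data": {"moves": [{"dx": 0.004, "dy": 0.04, "dz": 0.02, "twist": 0}, {"dx": 0.008, "dy": 0.08, "dz": 0.04, "twist": 0}, {"dx": 0.012, "dy": 0.12, "dz": 0.06, "twist": 0}, {"dx": 0.016, "dy": 0.16, "dz": 0.08, "twist": 0}, {"dx": 0.02, "dy": 0.2, "dz": 0.1, "twist": 0}], "grip": 0.06}}

```text
t: 2.15
eef_pos: [498.8, -319.8, 303.8]
tcp_rot: [3.141, -0.0, 0.003]
ft_force: [1.2, 0.3, -0.2]
opening: 0.654
```

{"op": "carry_out", "data": {"moves": [{"dx": 0.004, "dy": 0.04, "dz": 0.02, "twist": 0}, {"dx": 0.008, "dy": 0.08, "dz": 0.04, "twist": 4}, {"dx": 0.012, "dy": 0.115, "dz": 0.06, "twist": 8}, {"dx": 0.0135, "dy": 0.115, "dz": 0.08, "twist": 12}, {"dx": 0.0135, "dy": 0.115, "dz": 0.1, "twist": 12}]}}

```text
t: 2.65
eef_pos: [511.9, -434.2, 202.9]
tcp_rot: [-3.141, 0.001, -0.21]
ft_force: [-0.2, 0.2, 0.1]
opening: 0.634
```

```bash
python3 - <<'E'
from h import *
print(state()["eef_pos"],state()["tcp_rot"],state()["t"],state()["opening"])
p,d,X=cloud("wrist"); save("w2",p)
uv=np.stack(np.mgrid[:384,:512],-1).reshape(-1,2); rgb=p.reshape(-1,3).astype(int); X=X.reshape(-1,3)
k=(uv[:,0]<240)&(rgb[:,0]>rgb[:,2]*1.6)&(abs(X[:,0]-513)<20)&(abs(X[:,1]+432)<20)&(X[:,2]>55)
q=X[k];print(len(q),np.median(q,0),q.min(0),q.max(0)); t=q[q[:,2]>108]; print(len(t),t.mean(0),t.min(0),t.max(0))
for z in(70,80,90,100):
  w=q[abs(q[:,2]-z)<5]; print(z,w.min(0).round(1),w.max(0).round(1),len(w))
E
```

```text
[ 511.92085481 -434.22339492  202.92608152] [-3.14111608e+00  8.21861743e-04 -2.09807435e-01] 2.65 0.6337695706522496
565 [ 520.70630254 -435.27137215  109.71922025] [ 503.69998284 -445.78982339   58.66612268] [ 526.09004113 -421.97008441  115.85924082]
321 [ 515.33198569 -433.80440486  110.84381399] [ 503.69998284 -444.91691926  108.06661023] [ 524.99209827 -422.49242241  115.85924082]
70 [ 515.2 -445.5   66.4] [ 525.9 -430.2   74.6] 23
80 [ 512.8 -445.8   75.3] [ 526.  -422.6   85. ] 47
90 [ 513.6 -445.7   85.1] [ 526.1 -422.    95. ] 55
100 [ 514.3 -445.6   95.2] [ 525.9 -422.4  104.7] 80
```

{"op": "carry_out", "data": {"moves": [{"dx": 0.002, "dy": 0, "dz": 0.045, "twist": 0}, {"dx": 0.002, "dy": 0, "dz": 0.09, "twist": 0}, {"dx": 0.002, "dy": 0, "dz": 0.12, "twist": 0}, {"dx": 0.002, "dy": 0, "dz": 0.13, "twist": 0}, {"dx": 0.002, "dy": 0, "dz": 0.13, "twist": 0}]}}

```text
t: 3.2
eef_pos: [514.5, -433.1, 74.1]
tcp_rot: [-3.141, 0.001, -0.208]
ft_force: [0.9, -1.2, 0.1]
opening: 0.635
```

{"op": "carry_out", "data": {"moves": [{"dx": 0, "dy": 0, "dz": 0, "twist": 0}, {"dx": 0, "dy": 0, "dz": 0, "twist": 0}, {"dx": 0, "dy": 0, "dz": 0, "twist": 0}, {"dx": 0, "dy": 0, "dz": 0, "twist": 0}, {"dx": 0, "dy": 0, "dz": 0, "twist": 0}], "grip": 0.01}}

```text
t: 3.7
eef_pos: [515.0, -433.1, 75.2]
tcp_rot: [3.141, -0.001, -0.21]
ft_force: [-0.1, 0.2, -0.2]
opening: 0.269
```

{"op": "carry_out", "data": {"moves": [{"dx": -0.0065, "dy": 0, "dz": -0.0055, "twist": 0}, {"dx": -0.0137, "dy": 0, "dz": -0.0102, "twist": 0}, {"dx": -0.021, "dy": 0, "dz": -0.0145, "twist": 0}, {"dx": -0.0287, "dy": 0, "dz": -0.0184, "twist": 0}, {"dx": -0.036, "dy": 0, "dz": -0.0215, "twist": 0}]}}

```text
t: 4.2
eef_pos: [478.7, -425.2, 96.4]
tcp_rot: [-3.141, 0.0, -0.21]
ft_force: [0.5, 0.6, -4.9]
opening: 0.252
```

{"op": "carry_out", "data": {"moves": [{"dx": -0.006, "dy": 0, "dz": -0.003, "twist": 0}, {"dx": -0.006, "dy": 0, "dz": -0.012, "twist": 0}, {"dx": -0.006, "dy": 0, "dz": -0.03, "twist": 0}, {"dx": -0.006, "dy": 0, "dz": -0.055, "twist": 0}, {"dx": -0.006, "dy": 0, "dz": -0.08, "twist": 0}]}}

```text
t: 4.7
eef_pos: [473.7, -424.1, 177.4]
tcp_rot: [-3.141, 0.0, -0.21]
ft_force: [0.2, -0.0, -4.3]
opening: 0.25
```

```bash
python3 - <<'E'
from h import *
s=state();print(s["eef_pos"],s["tcp_rot"],s["t"],s["opening"],s["ft_force"],s["moment"])
p,d,X=cloud("scene"); save("s3",p[100:300,180:480])
p,d,X=cloud("wrist"); save("w3",p)
p,d,X=cloud("side");
q=X.reshape(-1,3);k=(q[:,0]>380)&(q[:,0]<520)&(q[:,1]<-380)&(q[:,1]>-470)&(q[:,2]>30)&(q[:,2]<170)
print(k.sum())
save("sd3",cv2.resize(p[60:200,230:400],None,fx=3,fy=3))
E
```

```text
[ 473.74386972 -424.11895105  177.37502174] [-3.14148795e+00  1.45392503e-04 -2.09670129e-01] 4.7 0.25015213342602494 [ 2.27669951e-01 -3.81557263e-04 -4.30850163e+00] [-0.05687215 -0.16246869 -0.01108295]
247
```

View pics/sd3.png

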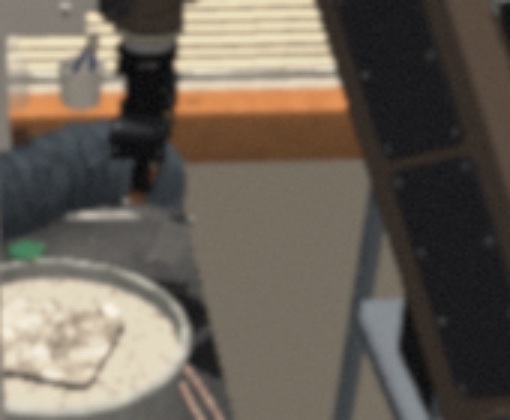

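```bash
cat > crank.py <<'E'
from h import *
# tool-frame (levelled) points near the crank; yaw ya
def near(cams=("wrist","side","scene")):
    s=state(); P=s["eef_pos"]; ya=s["tcp_rot"][2]
    T=np.array([[np.cos(ya),np.sin(ya),0],[-np.sin(ya),np.cos(ya),0],[0,0,1]])
    out={}
    for c in cams:
        p,d,X=cloud(c); q=(X.reshape(-1,3)-P)@T.T
        k=(q[:,0]>-120)&(q[:,0]<40)&(abs(q[:,1])<45)&(q[:,2]<5)&(q[:,2]>-115)
        out[c]=(q[k],p.reshape(-1,3)[k])
    return out
E
python3 - <<'E'
from crank import *
o=near()
for c,(q,r) in o.items():
    print(c,len(q))
    for x in range(-120,40,10):
        w=q[(q[:,0]>=x)&(q[:,0]<x+10)]
        if len(w)>3: print(x,len(w),"y",w[:,1].min().round(),w[:,1].max().round(),"z",np.percentile(w[:,2],[2,50,98]).round())
E
```

```text
wrist 1310
-20 104 y -20.0 20.0 z [-83. -76. -67.]
0 130 y -13.0 13.0 z [-21.   0.   5.]
10 919 y -16.0 16.0 z [-23.  -8.   4.]
20 157 y -8.0 9.0 z [-25. -21. -17.]
side 272
-70 10 y -11.0 21.0 z [-53. -44. -42.]
-60 37 y -17.0 24.0 z [-81. -50. -37.]
-50 46 y -19.0 26.0 z [-94. -55. -33.]
-40 46 y -15.0 26.0 z [-91. -52. -32.]
-30 44 y -17.0 25.0 z [-89. -55. -29.]
-20 25 y -15.0 24.0 z [-86. -57. -27.]
-10 20 y -16.0 21.0 z [-34. -23.   5.]
0 23 y 4.0 19.0 z [-27. -16.   4.]
10 17 y -2.0 15.0 z [-29. -14.   3.]
20 4 y -3.0 13.0 z [-25. -20. -19.]
scene 305
-80 5 y -13.0 8.0 z [-56. -47. -45.]
-70 69 y -22.0 18.0 z [-83. -57. -42.]
-60 89 y -22.0 18.0 z [-97. -74. -37.]
-50 37 y -22.0 19.0 z [-100.  -41.  -34.]
-40 16 y -19.0 18.0 z [-77. -38. -32.]
-30 16 y -12.0 18.0 z [-64. -37. -30.]
-20 27 y -14.0 15.0 z [-36.  -3.   3.]
-10 35 y -18.0 11.0 z [-33. -17.   3.]
0 11 y -13.0 11.0 z [-31. -25. -13.]
```

```bash
cat >> crank.py <<'E'
def ransac(q,tol=1.5,it=600,zmin=0.8):
    rng=np.random.default_rng(1);b=None
    for _ in range(it):
        s=q[rng.choice(len(q),3,False)];n=np.cross(s[1]-s[0],s[2]-s[0]);n/=np.linalg.norm(n)+1e-9
        if abs(n[2])<zmin: continue
        k=abs((q-s[0])@n)<tol
        if b is None or k.sum()>b.sum(): b=k
    g=q[b];c=g.mean(0);n=np.linalg.svd(g-c)[2][2];n*=np.sign(n[2])
    return n,c,g
E
python3 - <<'E'
from crank import *
o=near(("side","scene"))
Q=[]
for c,(q,r) in o.items():
    q=q[(q[:,0]<-18)&(q[:,2]>-65)]; Q.append(q)
    n,c0,g=ransac(q); print(c,len(g),len(q),n.round(3),c0.round(1),"tilt",np.degrees(np.arctan2(-n[0],n[2])).round(1),g.min(0).round(),g.max(0).round())
s=state();print(s["ft_force"],s["moment"])
E
```

```text
side 34 133 [-0.224  0.164  0.961] [-41.4   6.8 -37.1] tilt 13.1 [-65. -16. -45.] [-20.  22. -31.]
scene 43 148 [-0.443 -0.078  0.893] [-51.8  -4.5 -41.5] tilt 26.4 [-74. -22. -51.] [-21.  18. -28.]
[-1.14204443  0.27172017 -4.69194167] [-0.00368392 -0.13365666  0.05052907]
```

{"op": "carry_out", "data": {"moves": [{"dx": 0, "dy": -0.003, "dz": -0.02, "twist": 0}, {"dx": 0, "dy": -0.011, "dz": -0.045, "twist": 0}, {"dx": 0, "dy": -0.025, "dz": -0.07, "twist": 0}, {"dx": 0, "dy": -0.045, "dz": -0.088, "twist": 0}, {"dx": 0, "dy": -0.071, "dz": -0.09, "twist": 0}]}}

```text
t: 5.6
eef_pos: [489.0, -354.4, 267.9]
tcp_rot: [3.14, -0.002, -0.211]
ft_force: [1.0, -0.1, -4.3]
opening: 0.245
```

{"op": "carry_out", "data": {"moves": [{"dx": -0.001, "dy": -0.03, "dz": 0, "twist": 0}, {"dx": -0.002, "dy": -0.06, "dz": 0, "twist": 0}, {"dx": -0.003, "dy": -0.09, "dz": 0, "twist": 0}, {"dx": -0.005, "dy": -0.12, "dz": 0, "twist": 0}, {"dx": -0.007, "dy": -0.15, "dz": 0, "twist": 0}]}}

```text
t: 6.1
eef_pos: [512.7, -204.4, 265.6]
tcp_rot: [-3.141, 0.001, -0.209]
ft_force: [0.4, 0.4, -4.9]
opening: 0.253
```

{"op": "carry_out", "data": {"moves": [{"dx": -0.001, "dy": -0.03, "dz": 0, "twist": 0}, {"dx": -0.002, "dy": -0.06, "dz": 0, "twist": 0}, {"dx": -0.003, "dy": -0.09, "dz": 0, "twist": 0}, {"dx": -0.005, "dy": -0.12, "dz": 0, "twist": 0}, {"dx": -0.007, "dy": -0.15, "dz": 0, "twist": 0}]}}

```text
t: 6.6
eef_pos: [536.8, -56.5, 265.7]
tcp_rot: [3.141, 0.001, -0.209]
ft_force: [0.8, -0.6, -5.0]
opening: 0.246
```

{"op": "carry_out", "data": {"moves": [{"dx": -0.001, "dy": -0.03, "dz": 0, "twist": 1}, {"dx": -0.002, "dy": -0.056, "dz": 0, "twist": 2}, {"dx": -0.003, "dy": -0.078, "dz": 0, "twist": 3}, {"dx": -0.004, "dy": -0.096, "dz": 0, "twist": 4}, {"dx": -0.005, "dy": -0.11, "dz": 0, "twist": 5}]}}

```text
t: 7.1
eef_pos: [554.7, 52.1, 265.5]
tcp_rot: [3.141, 0.001, -0.297]
ft_force: [0.0, -0.4, -4.9]
opening: 0.249
```

{"op": "carry_out", "data": {"moves": [{"dx": 0, "dy": -0.008, "dz": 0, "twist": 0}, {"dx": 0, "dy": -0.014, "dz": 0, "twist": 0}, {"dx": 0, "dy": -0.018, "dz": 0, "twist": 0}, {"dx": 0, "dy": -0.018, "dz": 0, "twist": 0}, {"dx": 0, "dy": -0.018, "dz": 0, "twist": 0}]}}

```text
t: 7.6
eef_pos: [560.5, 67.1, 266.0]
tcp_rot: [3.141, 0.0, -0.297]
ft_force: [0.4, -0.7, -4.6]
opening: 0.251
```

```bash
python3 - <<'E'
from crank import *
s=state();print(s["eef_pos"],s["tcp_rot"],s["t"],s["ft_force"],s["moment"])
o=near(("side","scene"))
for c,(q,r) in o.items():
    print(c,len(q))
    for x in range(-100,40,10):
        w=q[(q[:,0]>=x)&(q[:,0]<x+10)]
        if len(w)>3: print(x,len(w),"y",w[:,1].min().round(),w[:,1].max().round(),"z",np.percentile(w[:,2],[2,50,98]).round())
    w=q[(q[:,0]<-18)&(q[:,2]>-65)]; n,c0,g=ransac(w); print(c,len(g),len(w),n.round(3),c0.round(1),"tilt",np.degrees(np.arctan2(-n[0],n[2])).round(1))
p,d,X=cloud("side"); save("sd4",cv2.resize(p[140:290,200:340],None,fx=4,fy=4,interpolation=cv2.INTER_CUBIC))
E
```

```text
[560.4667712   67.11851828 266.03992179] [ 3.14139079e+00  1.17318892e-04 -2.97155263e-01] 7.6 [ 0.35756597 -0.65185194 -4.6374784 ] [ 0.0187718  -0.12365472 -0.01190535]
side 480
-70 7 y -12.0 22.0 z [-50. -47. -46.]
-60 52 y -15.0 26.0 z [-66. -47. -40.]
-50 73 y -14.0 25.0 z [-90. -45. -36.]
-40 89 y -17.0 26.0 z [-92. -53. -34.]
-30 82 y -14.0 25.0 z [-89. -48. -32.]
-20 62 y -16.0 26.0 z [-87. -57. -26.]
-10 47 y -12.0 21.0 z [-83. -26.   4.]
0 33 y 2.0 16.0 z [-28. -16.   4.]
10 27 y 1.0 17.0 z [-28. -18.   1.]
20 8 y -1.0 10.0 z [-23. -17. -14.]
side 80 237 [-0.385  0.014  0.923] [-40.    6.  -40.2] tilt 22.6
scene 319
-70 24 y -16.0 21.0 z [-66. -53. -46.]
-60 79 y -19.0 25.0 z [-87. -61. -40.]
-50 72 y -18.0 26.0 z [-99. -81. -38.]
-40 35 y -20.0 26.0 z [-100.  -46.  -34.]
-30 26 y -19.0 19.0 z [-91. -41. -31.]
-20 24 y -18.0 11.0 z [-84. -30.   4.]
-10 42 y -18.0 10.0 z [-84. -16.   4.]
0 13 y -14.0 8.0 z [-30. -22. -13.]
10 4 y -18.0 -7.0 z [-26. -21.  -0.]
scene 41 139 [-0.516 -0.002  0.857] [-46.9  -0.1 -43.7] tilt 31.0
```

View pics/sd4.png

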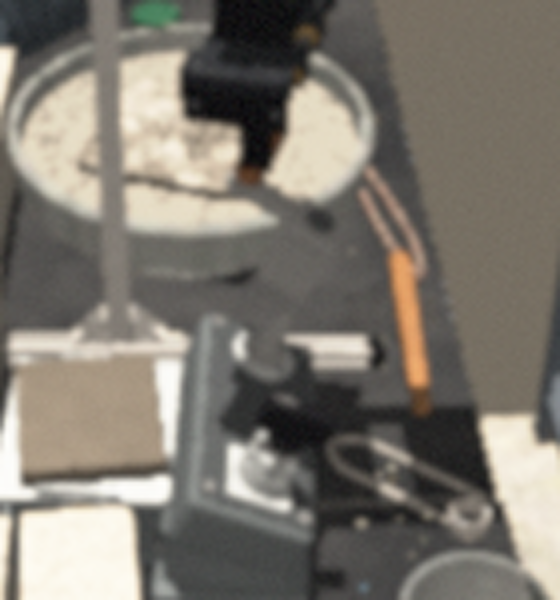

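{"op": "carry_out", "data": {"moves": [{"dx": -0.005, "dy": 0.001, "dz": 0.01, "twist": 0}, {"dx": -0.01, "dy": 0.002, "dz": 0.022, "twist": 0}, {"dx": -0.01, "dy": 0.0025, "dz": 0.0325, "twist": 0}, {"dx": -0.01, "dy": 0.0025, "dz": 0.0325, "twist": 0}]}}

```text
t: 8.15
eef_pos: [549.5, 67.8, 232.0]
tcp_rot: [3.141, 0.002, -0.297]
ft_force: [-0.8, -0.6, -5.3]
opening: 0.247
```

{"op": "carry_out", "data": {"moves": [{"dx": 0.0015, "dy": -0.0003, "dz": 0.0037, "twist": 0}, {"dx": 0.003, "dy": -0.0006, "dz": 0.0074, "twist": 0}, {"dx": 0.0045, "dy": -0.001, "dz": 0.011, "twist": 0}, {"dx": 0.006, "dy": -0.0012, "dz": 0.0147, "twist": 0}, {"dx": 0.0077, "dy": -0.0015, "dz": 0.0184, "twist": 0}]}}

```text
t: 8.65
eef_pos: [559.5, 67.0, 216.2]
tcp_rot: [-3.141, -0.004, -0.297]
ft_force: [2.1, -0.5, 11.8]
opening: 0.251
```

```bash
python3 - <<'E'
from crank import *
s=state();print(s["eef_pos"],s["t"],s["ft_force"],s["moment"])
p,d,X=cloud("wrist"); w=p[60:250,100:420]; p2,_,X2=cloud("side"); save("w5",np.hstack([cv2.resize(w,(400,300)),cv2.resize(p2[190:265,230:330],(400,300),interpolation=cv2.INTER_CUBIC)]))
o=near(("side",));q=o["side"][0];w=q[(q[:,0]<-18)&(q[:,2]>-65)]; n,c0,g=ransac(w); print(len(g),len(w),n.round(3),c0.round(1))
E
```

```text
[559.46862585  67.02335297 216.22005698] 8.65 [ 2.10804501 -0.51853853 11.82206455] [-0.16248932 -0.64991226  0.07333094]
78 225 [-0.391  0.018  0.92 ] [-40.5   5.6 -40.4]
```

View pics/w5.png

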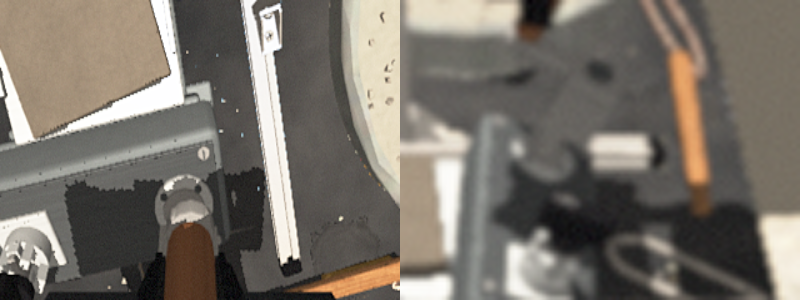

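{"op": "carry_out", "data": {"moves": [{"dx": 0, "dy": 0.003, "dz": -0.0005, "twist": 0}, {"dx": -0.0003, "dy": 0.006, "dz": 0, "twist": 0}, {"dx": -0.0006, "dy": 0.009, "dz": 0.0005, "twist": 0}, {"dx": -0.001, "dy": 0.012, "dz": 0.001, "twist": 0}, {"dx": -0.001, "dy": 0.0125, "dz": 0.001, "twist": 0}]}}

```text
t: 9.3
eef_pos: [553.9, 54.9, 215.2]
tcp_rot: [-3.141, -0.002, -0.297]
ft_force: [1.6, -1.4, 6.9]
opening: 0.252
```

```bash
python3 - <<'E'
from crank import *
s=state();print(s["eef_pos"],s["t"],s["ft_force"],s["moment"])
o=near(("side","scene"))
for c,(q,r) in o.items():
    w=q[(q[:,0]<-12)&(q[:,2]>-65)]; n,c0,g=ransac(w); print(c,len(g),len(w),n.round(3),c0.round(1))
    print(cv2.minAreaRect(g[:,:2].astype(np.float32)))
E
```

```text
[553.90816547  54.90445229 215.16686768] 9.3 [ 1.57479241 -1.38231522  6.93073118] [-0.26482801 -0.3486519  -0.01792989]
side 85 243 [-0.389  0.041  0.92 ] [-36.   18.2 -39.1]
((-34.27786636352539, 17.201236724853516), (41.07169723510742, 47.22624969482422), 74.68446350097656)
scene 44 155 [-0.356  0.019  0.934] [-39.9  11.6 -43.7]
((-38.644134521484375, 10.771916389465332), (41.59463882446289, 48.88310241699219), 86.81195068359375)
```

{"op": "carry_out", "data": {"moves": [{"dx": 0.0008, "dy": 0, "dz": 0.002, "twist": 0}, {"dx": 0.0016, "dy": 0, "dz": 0.004, "twist": 0}, {"dx": 0.0016, "dy": 0, "dz": 0.004, "twist": 0}]}}

```text
t: 9.7
eef_pos: [557.3, 54.3, 213.6]
tcp_rot: [-3.14, -0.008, -0.297]
ft_force: [1.7, -4.3, 27.1]
opening: 0.252
```

```bash
python3 - <<'E'
from crank import *; from geo import *
s=state();print(s["eef_pos"],s["t"],s["ft_force"],s["moment"])
seat=np.array([552.4,72.9,96.5])
for c in("side","scene"):
    p,d,X=cloud(c); X=X.reshape(-1,3)-seat
    L=np.stack([X@ex,X@ey,X@n],1)
    k=(abs(L[:,0])<32)&(abs(L[:,1])<32)&(L[:,2]>42)&(L[:,2]<100)
    w=L[k]; print(c,len(w),np.percentile(w,[2,50,98],axis=0).round(1))
    if len(w)>20:
        nn,c0,g=ransac(w,1.2); print(len(g),nn.round(3),c0.round(1),cv2.minAreaRect(g[:,:2].astype(np.float32)),g.min(0).round(),g.max(0).round())
E
```

```text
[557.32432954  54.26406809 213.64991856] 9.7 [ 1.67846622 -4.32021824 27.10800995] [-0.4386211  -0.2652952   0.06717629]
side 309 [[-21.1 -13.4  43.7]
 [  6.9  16.   78.9]
 [ 29.9  29.9  88.8]]
75 [0.029 0.038 0.999] [ 4.2  4.8 84.4] ((8.53462028503418, 2.9687156677246094), (40.172054290771484, 56.04732894897461), 70.19601440429688) [-21. -19.  83.] [31. 28. 86.]
scene 220 [[-27.3 -23.2  43.6]
 [-10.   -0.9  78.5]
 [ 28.8  26.9  89.9]]
38 [0.051 0.203 0.978] [ 0.3  1.3 83.6] ((4.683258056640625, 0.2623710632324219), (42.74734115600586, 59.29648208618164), 64.2116470336914) [-29. -24.  78.] [29. 27. 88.]
```

{"op": "carry_out", "data": {"moves": [{"dx": -0.003, "dy": 0.0, "dz": -0.007, "twist": 0}, {"dx": -0.006, "dy": 0.001, "dz": -0.014, "twist": 0}, {"dx": -0.008, "dy": 0.002, "dz": -0.019, "twist": 4}, {"dx": -0.008, "dy": 0.002, "dz": -0.019, "twist": 8}, {"dx": -0.008, "dy": 0.002, "dz": -0.019, "twist": 8}]}}

```text
t: 10.3
eef_pos: [545.8, 55.5, 228.7]
tcp_rot: [3.141, 0.002, -0.437]
ft_force: [-0.7, -0.4, -5.4]
opening: 0.249
```

{"op": "carry_out", "data": {"moves": [{"dx": 0, "dy": 0, "dz": 0, "twist": 0}, {"dx": 0, "dy": 0, "dz": 0, "twist": 0}, {"dx": 0, "dy": 0, "dz": 0, "twist": 0}]}}

```text
t: 10.6
eef_pos: [546.6, 55.5, 229.0]
tcp_rot: [3.141, 0.001, -0.436]
ft_force: [0.4, 0.1, -4.7]
opening: 0.25
```

```bash
cat > hub.py <<'E'
from crank import *; from geo import *
seat=np.array([552.4,72.9,96.5])
def loc(c):
    p,d,X=cloud(c); X=X.reshape(-1,3)-seat
    return np.stack([X@ex,X@ey,X@n],1),p
def hub():
    s=state();print("tcp",s["eef_pos"].round(1),"yaw",s["tcp_rot"][2].round(3),"t",s["t"],"F",s["ft_force"].round(1),"M",s["moment"].round(2))
    g0=s["eef_pos"]+[0,0,19]-seat; print("grasp in seat frame",np.round([g0@ex,g0@ey,g0@n],1))
    for c in("side","scene"):
        L,p=loc(c)
        k=(abs(L[:,0])<50)&(abs(L[:,1])<40)&(L[:,2]>45)&(L[:,2]<115)
        w=L[k]; nn,c0,g=ransac(w,1.5); (cx,cy),(a,b),an=cv2.minAreaRect(g[:,:2].astype(np.float32))
        print(c,len(g),nn.round(3),"top",c0[2].round(1),"rect",np.round([cx,cy,a,b,an],1),g.min(0).round(),g.max(0).round())
        h=g[g[:,0]<c0[0]]; 
        m=(abs(L[:,0])<35)&(abs(L[:,1]-130)<30)&(L[:,2]>55); q=L[m]; q=q[q[:,2]>66]
        if len(q)>10: print(" lock",len(q),np.round(np.median(q[:,2]),1),[np.round(v,1) for v in cv2.minAreaRect(q[:,:2].astype(np.float32))])
        np.savez("/tmp/hub_"+c,g=g)
E
python3 -c "from hub import *; hub()"
```

```text
tcp [546.6  55.5 229. ] yaw -0.436 t 10.6 F [ 0.4  0.1 -4.7] M [ 0.04 -0.13 -0.02]
grasp in seat frame [ 55.6 -17.9 141. ]
side 113 [0.019 0.141 0.99 ] top 99.6 rect [11.6 -3.6 41.4 71.6 58.8] [-27. -26.  95.] [ 49.  30. 103.]
 lock 672 709.4 [array([ -7.6, 120.7]), array([45.2, 62.7]), np.float64(79.3)]
scene 55 [0.106 0.171 0.979] top 99.1 rect [11.5 -1.7 38.8 82.  69.5] [-34. -31.  94.] [ 46.  28. 103.]
```

{"op": "carry_out", "data": {"moves": [{"dx": 0.0, "dy": -0.003, "dz": 0, "twist": -4}, {"dx": 0.0003, "dy": -0.009, "dz": -0.0014, "twist": -8}, {"dx": 0.0003, "dy": -0.009, "dz": -0.0014, "twist": -10}, {"dx": 0.0003, "dy": -0.009, "dz": -0.0014, "twist": -10}, {"dx": 0.0003, "dy": -0.009, "dz": -0.0014, "twist": -10}]}}

```text
t: 11.2
eef_pos: [550.7, 63.5, 230.5]
tcp_rot: [3.141, 0.0, -0.263]
ft_force: [-0.7, -0.0, -6.5]
opening: 0.251
```

{"op": "carry_out", "data": {"moves": [{"dx": 0.0015, "dy": -0.0002, "dz": 0.0035, "twist": 0}, {"dx": 0.003, "dy": -0.0005, "dz": 0.007, "twist": 0}, {"dx": 0.0043, "dy": -0.0007, "dz": 0.01, "twist": 0}, {"dx": 0.0043, "dy": -0.0007, "dz": 0.01, "twist": 0}]}}

```text
t: 11.6
eef_pos: [555.2, 63.0, 220.0]
tcp_rot: [3.141, 0.001, -0.262]
ft_force: [0.5, 0.5, -6.0]
opening: 0.247
```

```bash
python3 -c "from hub import *; hub()"
```

```text
tcp [555.2  63.  220. ] yaw -0.262 t 11.6 F [ 0.5  0.5 -6. ] M [-0.02 -0.17 -0.01]
grasp in seat frame [ 59.2  -9.6 129.7]
side 106 [0.014 0.035 0.999] top 89.9 rect [11.5 -1.2 42.3 69.4 69. ] [-24. -20.  88.] [48. 24. 92.]
 lock 976 704.3 [array([ -5.8, 124.9]), array([49.8, 60.6]), np.float64(86.5)]
scene 44 [-0.048  0.205  0.978] top 88.9 rect [ 8.  -7.2 38.9 78.5 72.9] [-35. -23.  83.] [45. 22. 94.]
```

{"op": "carry_out", "data": {"moves": [{"dx": 0.0003, "dy": 0.002, "dz": 0, "twist": 0}, {"dx": 0.0006, "dy": 0.004, "dz": 0, "twist": 0}, {"dx": 0.0016, "dy": 0.0038, "dz": 0.0025, "twist": 0}, {"dx": 0.0028, "dy": 0.0036, "dz": 0.0055, "twist": 0}, {"dx": 0.0028, "dy": 0.0036, "dz": 0.0055, "twist": 0}]}}

```text
t: 12.2
eef_pos: [557.7, 58.7, 215.7]
tcp_rot: [-3.141, -0.002, -0.262]
ft_force: [-0.0, -0.5, 3.1]
opening: 0.251
```

```bash
python3 -c "from hub import *; hub()"
```

```text
tcp [557.7  58.7 215.7] yaw -0.262 t 12.2 F [-0.  -0.5  3.1] M [ 0.03 -0.06  0.03]
grasp in seat frame [ 60.3 -13.5 124.6]
side 106 [0.006 0.023 1.   ] top 85.7 rect [14.5  0.9 43.1 71.6 76.7] [-24. -20.  84.] [49. 26. 87.]
 lock 1098 701.3 [array([ -5.1, 124.6]), array([49. , 61.3]), np.float64(87.7)]
scene 48 [-0.052  0.06   0.997] top 84.3 rect [11.3 -2.3 36.3 78.2 80.8] [-30. -26.  82.] [47. 19. 88.]
```

{"op": "carry_out", "data": {"moves": [{"dx": 0, "dy": 0.0, "dz": 0.0, "twist": 0}, {"dx": 0.0, "dy": 0.003, "dz": 0.0, "twist": 0}, {"dx": 0.0, "dy": 0.006, "dz": 0.001, "twist": 0}, {"dx": 0.0, "dy": 0.009, "dz": 0.001, "twist": 0}, {"dx": 0.0, "dy": 0.009, "dz": 0.001, "twist": 0}], "grip": 0.032}}

```text
t: 12.8
eef_pos: [554.4, 49.8, 214.0]
tcp_rot: [3.141, 0.0, -0.262]
ft_force: [-0.3, -0.8, -0.6]
opening: 0.335
```

```bash
python3 -c "from hub import *; hub(); print(state()['opening'])"
```

```text
tcp [554.4  49.8 214. ] yaw -0.262 t 12.8 F [-0.3 -0.8 -0.6] M [0.04 0.05 0.02]
grasp in seat frame [ 57.5 -22.8 123.9]
side 61 [0.329 0.486 0.81 ] top 62.5 rect [-29.3   5.3  67.7  40.8  29.1] [-49. -29.  48.] [ 9. 22. 94.]
 lock 1093 700.5 [array([ -4.4, 123.7]), array([47.2, 61.6]), np.float64(89.5)]
scene 18 [0.166 0.554 0.816] top 59.4 rect [-25.9   2.8  30.6  46.   87.7] [-49. -12.  52.] [-3. 19. 73.]
0.33802238288917896
```

```bash
python3 - <<'E'
from hub import *
L,p=loc("side"); save("sd6",cv2.resize(p[190:290,220:340],(720,600),interpolation=cv2.INTER_CUBIC))
for c in("side","scene"):
    L,p=loc(c)
    k=(abs(L[:,0])<60)&(abs(L[:,1])<45)&(L[:,2]>14)&(L[:,2]<90); w=L[k]
    print(c,np.histogram(w[:,2],bins=range(14,92,6)))
E
```

```text
side (array([52, 43, 23, 23,  5,  0,  0,  0,  0,  0,  0,  0]), array([14, 20, 26, 32, 38, 44, 50, 56, 62, 68, 74, 80, 86]))
scene (array([4, 7, 5, 6, 1, 1, 0, 0, 0, 0, 0, 0]), array([14, 20, 26, 32, 38, 44, 50, 56, 62, 68, 74, 80, 86]))
```

View pics/sd6.png

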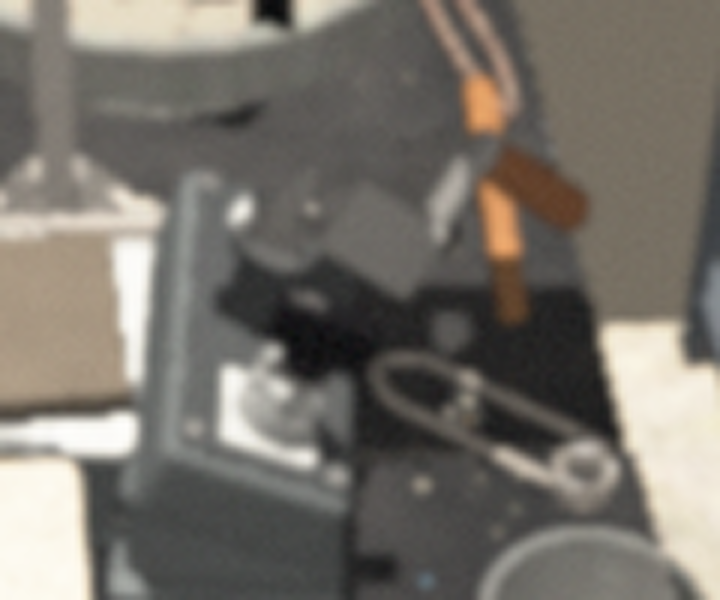

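{"op": "carry_out", "data": {"moves": [{"dx": 0.0, "dy": 0.0, "dz": -0.03, "twist": 0}, {"dx": -0.01, "dy": 0.0, "dz": -0.07, "twist": 0}, {"dx": -0.03, "dy": 0.0, "dz": -0.11, "twist": 0}, {"dx": -0.05, "dy": 0, "dz": -0.14, "twist": 0}, {"dx": -0.05, "dy": 0, "dz": -0.14, "twist": 0}], "grip": 0.06}}

```text
t: 13.55
eef_pos: [505.7, 63.7, 358.5]
tcp_rot: [-3.14, -0.007, -0.261]
ft_force: [1.2, 0.6, 0.0]
opening: 0.628
```

```bash
python3 - <<'E'
from h import *
s=state();print(s["eef_pos"],s["tcp_rot"],s["t"])
for c in("wrist","side","scene"):
    p,d,X=cloud(c); np.savez("/tmp/f_"+c,p=p,X=X); save("f_"+c,p)
    r=p.reshape(-1,3).astype(int);q=X.reshape(-1,3)
    k=(r[:,0]>r[:,2]*1.7)&(r[:,0]-r[:,2]>25)&(q[:,0]>330)&(q[:,0]<640)&(q[:,1]>-150)&(q[:,1]<250)&(q[:,2]>3)&(q[:,2]<200)
    w=q[k]; print(c,len(w),np.percentile(w,[2,50,98],axis=0).round(0).tolist() if len(w) else 0)
# height map (max z) coarse, wrist+side, region
A=np.vstack([np.load("/tmp/f_"+c+".npz")["X"].reshape(-1,3) for c in("wrist","side")]);A=A[np.isfinite(A[:,0])&(A[:,2]<260)]
xs=range(380,560,10);ys=range(160,-90,-10)
print("x\\y",list(ys))
for x in xs:
    print(x,[int(w[:,2].max()) if len(w:=A[(abs(A[:,0]-x)<5)&(abs(A[:,1]-y)<5)]) else -9 for y in ys])
E
```

```text
[505.69651227  63.7325525  358.46814158] [-3.13976679 -0.00678322 -0.26128385] 13.55
wrist 1566 [[400.0, -124.0, 12.0], [423.0, -5.0, 23.0], [434.0, 150.0, 54.0]]
side 302 [[398.0, -123.0, 9.0], [423.0, 21.0, 25.0], [434.0, 153.0, 56.0]]
scene 0 0
x\y [160, 150, 140, 130, 120, 110, 100, 90, 80, 70, 60, 50, 40, 30, 20, 10, 0, -10, -20, -30, -40, -50, -60, -70, -80]
380 [3, 3, 1, 1, 1, 4, 2, 4, 2, 2, 2, 1, 2, 4, 4, 1, 3, 5, 4, 4, 3, 1, 2, 4, 2]
390 [4, 8, 4, 3, 53, 53, 3, 2, 1, 2, 2, 2, 6, 3, 4, 5, 3, 6, 3, 2, 4, 3, 4, 3, 2]
400 [20, 6, 50, 53, 58, 56, 47, 2, 1, 2, 9, 3, 6, 2, 3, 2, 2, 3, 5, 4, 5, 4, 4, 5, 4]
410 [42, 52, 54, 56, 55, 55, 2, 1, 2, 4, 4, 4, 6, 3, 3, 4, 5, 5, 6, 1, 4, 22, 22, 22, 24]
420 [48, 52, 54, 52, 50, 2, 1, 4, 6, 2, 24, 24, 25, 23, 23, 26, 26, 25, 23, 28, 24, 25, 24, 26, 25]
430 [50, 51, 50, 45, 6, 6, 2, 5, 3, 3, 27, 25, 28, 25, 27, 25, 25, 26, 25, 25, 26, 26, 26, 27, 24]
440 [52, 46, 3, 1, 1, 6, 5, 5, 4, 2, 25, 23, 21, 4, 24, 4, 6, 4, 4, 6, 3, 5, 4, 3, 6]
450 [46, 45, 44, 3, 3, 5, 7, 3, 4, 7, 4, 3, 2, 3, 5, 3, 23, 24, 25, 1, 7, 5, 4, 4, 3]
460 [3, 45, 49, 34, 3, 3
[... 210 characters left out ...]
 23, 23, 2, 2, 2, 2, 3, 3]
490 [49, 52, 50, 51, 50, 21, 2, 3, 6, 5, 3, 4, 4, 3, 5, 4, 24, 23, 25, 1, 6, 3, 3, 3, 4]
500 [50, 47, 50, 48, 47, 6, 5, 10, 8, 5, 2, 2, 4, 4, 3, 4, 25, 23, 23, 1, 2, 5, 6, 3, 2]
510 [45, 48, 45, 50, 2, 2, 1, 5, 3, 64, 66, 66, 6, 4, 5, 6, 21, 23, 24, 19, 1, 4, 2, 2, 5]
520 [66, 67, 72, 74, 73, 75, 75, 77, 76, 76, 79, 79, 71, 1, 2, 2, 20, 22, 22, 19, 2, 5, 2, 2, 104]
530 [79, 76, 76, 77, 78, 78, 80, 80, 80, 124, 83, 80, 76, 2, 2, 2, 2, 22, 22, 21, 1, 4, 2, 103, 106]
540 [80, 80, 81, 81, 82, 82, 83, 91, 138, 135, 127, 88, 80, 1, 1, 2, 3, 22, 22, 20, 2, 3, 2, 106, 107]
550 [84, 84, 86, 86, 85, 88, 91, 96, 128, 128, 98, 93, 88, 2, 2, 2, 1, 22, 21, 22, 2, 2, 2, 107, 108]
```

```bash
python3 - <<'E'
from h import *
p=np.load("/tmp/f_wrist.npz")["p"];q=np.load("/tmp/f_side.npz")["p"]
save("fin",np.hstack([cv2.resize(p[0:245,:],(440,560)) if 0 else cv2.resize(p[0:250,:300],(480,400)),cv2.resize(q[210:290,240:300],(300,400),interpolation=cv2.INTER_CUBIC)]))
E
```

```text
(no output)
```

View pics/fin.png

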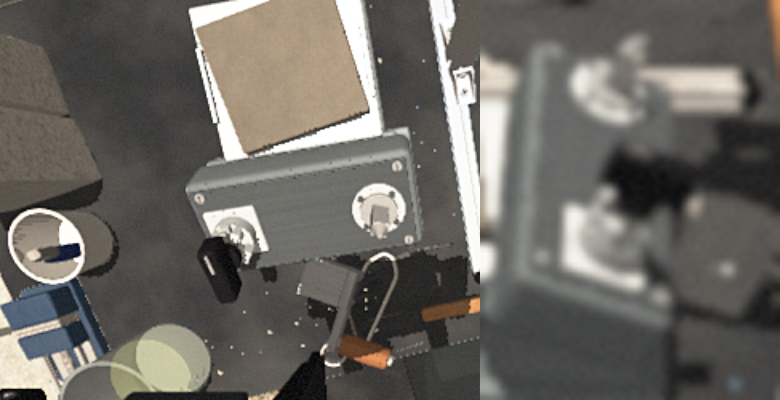

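```bash
python3 - <<'E'
from h import *; from geo import *; from crank import ransac
from scipy.optimize import least_squares
seat=np.array([552.4,72.9,96.5])
for f in("w1","f_wrist"):
    X=np.load(f"/tmp/{f}.npz")["X"].reshape(-1,3)-seat
    L=np.stack([X@ex,X@ey,X@n],1); L=L[np.isfinite(L[:,0])]
    fc=L[(abs(L[:,0])<35)&(L[:,1]>30)&(L[:,1]<90)&(abs(L[:,2]+10)<8)]
    A=np.c_[fc[:,:2],np.ones(len(fc))];co=np.linalg.lstsq(A,fc[:,2],rcond=None)[0];print(f,"face slope",co.round(4),len(fc))
    q=L[(abs(L[:,0])<12)&(abs(L[:,1])<12)&(L[:,2]>5)&(L[:,2]<29)]
    def r(v):
        a=v[2];d=q[:,:2]-v[:2];u=abs(d[:,0]*np.cos(a)+d[:,1]*np.sin(a));w=abs(-d[:,0]*np.sin(a)+d[:,1]*np.cos(a))
        return np.maximum(u,w)-7
    for a0 in(-.3,.1,.5):
        o=least_squares(r,[0,0,a0],loss="soft_l1",f_scale=.7);print(len(q),o.cost.round(1),o.x[:2].round(2),np.degrees(o.x[2]).round(1))
    t=L[(abs(L[:,0])<9)&(abs(L[:,1])<9)&(L[:,2]>30)]; print("tip",t[:,2].max(),[ (z,np.round(t[abs(t[:,2]-z)<1.5][:,:2].min(0),1),np.round(t[abs(t[:,2]-z)<1.5][:,:2].max(0),1)) for z in(32,35,38,40) if (abs(t[:,2]-z)<1.5).any()])
    lb=L[(abs(L[:,0])<30)&(abs(L[:,1]-130)<20)&(L[:,2]>65)&(L[:,2]<90)];print("lock",len(lb),np.median(lb[:,2]),cv2.minAreaRect(lb[lb[:,2]>67][:,:2].astype(np.float32)))
for c in("wrist","side"):
    z=np.load(f"/tmp/f_{c}.npz");r=z["p"].reshape(-1,3).astype(int);q=z["X"].reshape(-1,3)
    k=(r[:,0]>r[:,2]*1.7)&(r[:,0]-r[:,2]>25)&(q[:,0]>370)&(q[:,0]<470)&(q[:,1]>75)&(q[:,1]<190)&(q[:,2]>3)
    w=q[k];c0=w.mean(0);V=np.linalg.svd(w-c0)[2][0];t=(w-c0)@V
    print(c,"handle",len(w),c0.round(1),"dir",V.round(3),t.min().round(),t.max().round(),w.min(0).round(),w.max(0).round())
    k=(q[:,0]>440)&(q[:,0]<516)&(q[:,1]>100)&(q[:,1]<175)&(q[:,2]>30)&(q[:,2]<62)
    w=q[k];nn,c0,g=ransac(w);print("hubtop",len(g),len(w),nn.round(3),c0.round(1),cv2.minAreaRect(g[:,:2].astype(np.float32)))
E
```

```text
w1 face slope [-1.6000e-03 -1.4000e-03 -8.9108e+00] 1666
117 9.1 [-0.44  1.26] -22.3
117 9.1 [-0.44  1.26] -22.3
117 9.1 [-0.44  1.26] 67.7
tip 42.539835829053395 [(32, array([-8.2, -7.4]), array([8.4, 7.5])), (35, array([-4.3, -4.8]), array([5.4, 4.3])), (38, array([-3.4, -3.4]), array([3.2, 3.6])), (40, array([-2.5, -1.8]), array([2.5, 2.5]))]
lock 412 68.41117424804258 ((0.024602890014648438, 130.20147705078125), (48.080379486083984, 16.211423873901367), 1.2202165126800537)
f_wrist face slope [-8.0000e-04  1.2000e-03 -9.0366e+00] 1839
101 4.7 [-0.44  1.42] -20.8
101 4.7 [-0.44  1.42] -20.8
101 4.7 [-0.43  1.44] -20.6
tip 42.05014962266474 [(32, array([-7.3, -5.9]), array([7.7, 8.3])), (35, array([-1.8, -3.5]), array([5.9, 6.4])), (38, array([-0.9, -1.9]), array([4.7, 5.1])), (40, array([-1.3, -1.9]), array([2.8, 3.9]))]
lock 421 68.4426545063239 ((0.000904083251953125, 130.8643798828125), (14.927156448364258, 49.012943267822266), 89.2885971069336)
wrist handle 430 [414.7 131.4  49. ] dir [-0.553 -0.822  0.139] -28.0 27.0 [392. 106.  35.] [434. 158.  57.]
hubtop 657 915 [0.176 0.039 0.984] [493.8 147.5  45.3] ((494.71844482421875, 148.49769592285156), (53.749244689941406, 40.04042434692383), 56.437232971191406)
side handle 106 [411.8 134.3  49.4] dir [0.502 0.864 0.03 ] -38.0 26.0 [393. 103.   3.] [432. 159.  58.]
hubtop 103 274 [0.163 0.056 0.985] [495.7 149.2  46.1] ((496.4292907714844, 148.40872192382812), (53.87865447998047, 40.72930145263672), 59.54453659057617)
```

{"op": "carry_out", "data": {"moves": [{"dx": 0, "dy": 0, "dz": 0, "twist": -8.5}, {"dx": 0, "dy": 0, "dz": 0, "twist": -17}, {"dx": 0, "dy": 0, "dz": 0, "twist": -25.5}, {"dx": 0, "dy": 0, "dz": 0, "twist": -34}, {"dx": 0, "dy": 0, "dz": 0, "twist": -42.5}]}}

```text
t: 14.2
eef_pos: [506.5, 62.9, 352.3]
tcp_rot: [-3.14, 0.003, 0.486]
ft_force: [-0.0, -0.4, 0.2]
opening: 0.634
```

{"op": "carry_out", "data": {"moves": [{"dx": 0, "dy": 0, "dz": 0.02, "twist": -8.5}, {"dx": 0, "dy": 0, "dz": 0.05, "twist": -17}, {"dx": 0, "dy": 0, "dz": 0.08, "twist": -25.5}, {"dx": 0, "dy": 0, "dz": 0.1, "twist": -28.5}, {"dx": 0, "dy": 0, "dz": 0.11, "twist": -28.5}]}}

```text
t: 14.7
eef_pos: [505.6, 62.9, 241.0]
tcp_rot: [-3.138, 0.003, 0.978]
ft_force: [-0.0, 1.4, 0.4]
opening: 0.633
```

{"op": "carry_out", "data": {"moves": [{"dx": 0, "dy": -0.035, "dz": 0.02, "twist": 0}, {"dx": 0, "dy": -0.075, "dz": 0.04, "twist": 0}, {"dx": 0, "dy": -0.113, "dz": 0.06, "twist": 0}, {"dx": -0.0006, "dy": -0.113, "dz": 0.1, "twist": 0}, {"dx": -0.0006, "dy": -0.113, "dz": 0.13, "twist": 0}]}}

```text
t: 15.2
eef_pos: [411.6, 126.3, 112.8]
tcp_rot: [3.141, -0.0, 0.976]
ft_force: [0.5, 0.3, 0.4]
opening: 0.631
```

```bash
python3 - <<'E'
from h import *
s=state();print(s["eef_pos"],s["tcp_rot"],s["t"],s["joints"].round(2))
P=s["eef_pos"]; ya=s["tcp_rot"][2]
for c in ("wrist","side"):
    p,d,X=cloud(c); r=p.reshape(-1,3).astype(int);q=X.reshape(-1,3)
    k=(r[:,0]>r[:,2]*1.7)&(r[:,0]-r[:,2]>25)&(q[:,0]>370)&(q[:,0]<470)&(q[:,1]>75)&(q[:,1]<190)&(q[:,2]>25)&(q[:,2]<70)
    w=q[k]
    if len(w)<10: print(c,len(w));continue
    c0=w.mean(0);V=np.linalg.svd(w-c0)[2][0];t=(w-c0)@V
    print(c,len(w),c0.round(1),"dir",V.round(3),t.min().round(),t.max().round(),w.max(0).round())
    u=np.stack([(w-P)@[np.cos(ya),np.sin(ya),0],(w-P)@[np.sin(ya),-np.cos(ya),0]],1); print("tool x,y of handle",np.percentile(u,[1,50,99],axis=0).round(1).tolist())
E
```

```text
[411.63429267 126.32764359 112.79498059] [ 3.14142653e+00 -2.35263896e-05  9.76283777e-01] 15.2 [ 0.14  0.38  2.13 -0.    0.63  0.74]
wrist 1839 [413.2 134.4  49.3] dir [-0.532 -0.835  0.14 ] -26.0 28.0 [435. 160.  56.]
tool x,y of handle [[-18.9, -14.8], [7.8, -3.2], [32.6, 8.2]]
side 87 [412.7 137.9  50.5] dir [ 0.552  0.821 -0.146] -27.0 22.0 [433. 159.  60.]
tool x,y of handle [[-13.8, -14.4], [11.6, -6.2], [31.3, 4.8]]
```

{"op": "carry_out", "data": {"moves": [{"dx": 0, "dy": -0.003, "dz": 0.03, "twist": 0}, {"dx": 0, "dy": -0.003, "dz": 0.06, "twist": 0}, {"dx": 0, "dy": -0.003, "dz": 0.08, "twist": 0}, {"dx": 0, "dy": -0.003, "dz": 0.086, "twist": 0}, {"dx": 0, "dy": -0.003, "dz": 0.086, "twist": 0}]}}

```text
t: 15.8
eef_pos: [410.3, 127.4, 28.3]
tcp_rot: [-3.141, 0.0, 0.976]
ft_force: [-0.1, -0.0, -0.1]
opening: 0.627
```

{"op": "carry_out", "data": {"moves": [{"dx": 0, "dy": 0, "dz": 0, "twist": 0}, {"dx": 0, "dy": 0, "dz": 0, "twist": 0}, {"dx": 0, "dy": 0, "dz": 0, "twist": 0}, {"dx": 0, "dy": 0, "dz": 0, "twist": 0}], "grip": 0.01}}

```text
t: 16.2
eef_pos: [410.0, 127.5, 28.6]
tcp_rot: [3.141, -0.001, 0.977]
ft_force: [0.2, 0.7, -0.4]
opening: 0.349
```

{"op": "carry_out", "data": {"moves": [{"dx": 0, "dy": 0, "dz": -0.01, "twist": 0}, {"dx": 0, "dy": 0, "dz": -0.03, "twist": 0}, {"dx": 0, "dy": 0, "dz": -0.06, "twist": 0}, {"dx": 0, "dy": 0, "dz": -0.09, "twist": 0}, {"dx": 0, "dy": 0, "dz": -0.12, "twist": 0}]}}

```text
t: 16.7
eef_pos: [408.7, 127.4, 149.6]
tcp_rot: [-3.14, 0.001, 0.977]
ft_force: [-2.4, 1.6, -4.4]
opening: 0.236
```

{"op": "carry_out", "data": {"moves": [{"dx": 0, "dy": 0, "dz": -0.03, "twist": 0}, {"dx": 0, "dy": 0, "dz": -0.06, "twist": 0}, {"dx": 0, "dy": 0, "dz": -0.09, "twist": 0}, {"dx": 0, "dy": 0, "dz": -0.1, "twist": 0}, {"dx": 0, "dy": 0, "dz": -0.1, "twist": 0}]}}

```text
t: 17.2
eef_pos: [409.6, 127.5, 248.8]
tcp_rot: [3.14, -0.001, 0.977]
ft_force: [-0.9, -1.1, -6.3]
opening: 0.235
```

```bash
cat > pts.py <<'E'
from h import *
def show(cams=("side","scene","wrist"),zr=(-135,0)):
    s=state();P=s["eef_pos"]; ya=s["tcp_rot"][2];print(P.round(1),ya.round(3),s["t"],"F",s["ft_force"].round(1),"M",s["moment"].round(3),s["opening"].round(3))
    a=np.array([np.cos(ya),np.sin(ya),0]);b=np.array([-np.sin(ya),np.cos(ya),0])
    print("lever X",round(-(s["moment"]@b)/s["ft_force"][2]*1000) if 0 else round(float(np.cross([0,0,1],s["moment"])@a/s["ft_force"][2]*-1000)),"Y",round(float(np.cross([0,0,1],s["moment"])@b/s["ft_force"][2]*-1000)))
    for c in cams:
        p,d,X=cloud(c); q=X.reshape(-1,3)-P; q=np.stack([q@a,q@b,q[:,2]],1)
        k=(abs(q[:,0])<130)&(abs(q[:,1])<110)&(q[:,2]<zr[1])&(q[:,2]>zr[0])&(q[:,2]+P[2]>14)
        q=q[k]; print(c,len(q))
        for x in range(-130,130,20):
            w=q[(q[:,0]>=x)&(q[:,0]<x+20)]
            if len(w)>5: print("  X",x,len(w),"y",np.percentile(w[:,1],[3,50,97]).round(),"z",np.percentile(w[:,2],[3,50,97]).round())
E
python3 -c "from pts import *; show()"
```

```text
Traceback (most recent call last):
  File "pts.py", line 3, in show
    s=state();P=s["eef_pos"]; ya=s["tcp_rot"][2];print(P.round(1),ya.round(3),s["t"],"F",s["ft_force"].round(1),"M",s["moment"].round(3),s["opening"].round(3))
                                                                                                                                         ^^^^^^^^^^^^^^^^^^
AttributeError: 'float' object has no attribute 'round'
```

```bash
python3 - <<'E'
s=open("pts.py").read().split("\n")
s[2]='    s=state();P=s["eef_pos"]; ya=s["tcp_rot"][2];print(P.round(1),ya.round(3),s["t"],"F",s["ft_force"].round(1),"M",s["moment"].round(3),s["opening"])'
s[4]='    M=s["moment"];w=4.7;r=np.array([M[1],-M[0],0])/w*1000;print("lever X",round(r@a),"Y",round(r@b))'
open("pts.py","w").write("\n".join(s))
E
python3 -c "from pts import *; show()"
```

```text
[409.6 127.5 248.8] 0.977 17.2 F [-0.9 -1.1 -6.3] M [-0.137  0.149  0.02 ] 0.23455565016431534
lever X 42 Y -10
side 508
  X -30 20 y [11. 28. 30.] z [-96. -80. -62.]
  X -10 141 y [-13.  17.  29.] z [-113.  -67.   -2.]
  X 10 275 y [-13.   5.  27.] z [-105.  -75.   -4.]
  X 30 63 y [-12.   3.  22.] z [-94. -31. -18.]
  X 110 9 y [-61. -52. -47.] z [-98. -94. -93.]
scene 245
  X -50 24 y [12. 22. 47.] z [-92. -82. -73.]
  X -30 123 y [ 0. 29. 51.] z [-107.  -71.   -3.]
  X -10 90 y [ 1. 12. 30.] z [-119.  -44.   -3.]
  X 10 8 y [-1.  5. 12.] z [-43. -34.  -8.]
wrist 5893
  X -50 9 y [32. 34. 37.] z [-81. -80. -78.]
  X -30 523 y [22. 40. 59.] z [-78. -65. -58.]
  X -10 1640 y [-9. 29. 59.] z [-89. -53.  -1.]
  X 10 2937 y [-9. 13. 52.] z [-98. -36.  -6.]
  X 30 490 y [-7.  9. 43.] z [-93. -32. -25.]
  X 110 294 y [-79. -54. -45.] z [-133.  -97.  -92.]
```

```bash
cat > fit.py <<'E'
from h import *
from scipy.optimize import least_squares
def sdbox(p,c,h):
    q=abs(p-c)-h; return np.linalg.norm(np.maximum(q,0),axis=1)+np.minimum(q.max(1),0)
def sd(p):  # crank frame, mm
    hub=sdbox(p,np.array([0,0,27.]),np.array([20,20,27.]))
    arm=sdbox(p,np.array([46,0,49.]),np.array([26,11,5.]))
    r=np.hypot(p[:,0]-60,p[:,1])-12; z=abs(p[:,2]-84)-27
    return np.minimum.reduce([hub,arm,np.maximum(r,z)])
def gather(cams):
    s=state();P=s["eef_pos"];ya=s["tcp_rot"][2]
    T=np.array([[np.cos(ya),np.sin(ya),0],[-np.sin(ya),np.cos(ya),0],[0,0,1]])
    Q=[]
    for c in cams:
        p,d,X=cloud(c); q=X.reshape(-1,3)
        q=q[(q[:,2]>16)]; q=(q-P)@T.T
        q=q[(abs(q[:,0])<130)&(abs(q[:,1])<110)&(q[:,2]<-4)&(q[:,2]>-140)]
        Q.append(q[:: max(1,len(q)//600)])
    return np.vstack(Q),P,ya,T
def pose(v):  # tilt th, spin ph, grip height h -> R,o in tool-level frame (TCP origin)
    th,ph,h=v
    z=np.array([-np.sin(th),0,np.cos(th)]); x0=np.array([np.cos(th),0,np.sin(th)]); y0=np.cross(z,x0)
    x=np.cos(ph)*x0+np.sin(ph)*y0; y=np.cross(z,x); R=np.c_[x,y,z]
    return R,np.array([0,0,19.])-60*x-h*z
def fit(cams=("side","scene","wrist"),starts=None,head=None):
    q,P,ya,T=gather(cams); best=None
    if head is not None: q=q[head(q@T+P)]
    def f(v):
        R,o=pose(v[:3]); return np.clip(sd((q-o-v[3:])@R),-15,15)
    for th in (0,.4,.8,1.3):
        for ph in ((-1.5,-.7,0,.7,1.5) if starts is None else starts):
            o=least_squares(f,[th,ph,90,0,0,0],loss="soft_l1",f_scale=2,x_scale=[.1,.1,3,1,1,1],bounds=([-1,-4,60,-6,-6,-6],[2,4,112,6,6,6]))
            if best is None or o.cost<best.cost: best=o
    v=best.x;r=abs(f(v));R,o=pose(v[:3]); Rw=T.T@R; ow=T.T@(o+v[3:])+P
    print("cost",best.cost.round(),len(q),"inl3",(r<3).mean().round(2),"tilt",np.degrees(v[0]).round(1),"spin",np.degrees(v[1]).round(1),"h",v[2].round(1),"off",v[3:].round(1))
    print("origin",ow.round(1),"z",Rw[:,2].round(3),"x",Rw[:,0].round(3)); return Rw,ow
E
python3 -c "
from fit import *
s=state();print(s['moment'],s['ft_force'],s['t']);fit()"
```

```text
[ 0.23588759  0.09276788 -0.01070122] [-1.2965237   1.53427893 -4.28317474] 17.35
cost 6244.0 1427 inl3 0.61 tilt 41.3 spin -27.4 h 108.7 off [-6.   0.6 -6. ]
origin [399.6 164.5 142.7] z [-0.369 -0.547  0.752] x [0.755 0.296 0.586]
```

{"op": "carry_out", "data": {"moves": [{"dx": 0, "dy": 0, "dz": 0, "twist": 0}, {"dx": 0, "dy": 0, "dz": 0, "twist": 0}, {"dx": 0, "dy": 0, "dz": 0, "twist": 0}, {"dx": 0, "dy": 0, "dz": 0, "twist": 0}]}}

```text
t: 17.9
eef_pos: [409.4, 127.5, 247.9]
tcp_rot: [-3.141, 0.001, 0.977]
ft_force: [-2.0, -0.3, -3.6]
opening: 0.231
```

```bash
python3 -c "
from fit import *
s=state();print(s['moment'],s['ft_force'],s['t']);fit()"
```

```text
[0.06896376 0.16792733 0.00139131] [-2.00337586 -0.28793735 -3.61593993] 17.9
cost 5575.0 1432 inl3 0.62 tilt 39.8 spin -21.2 h 109.0 off [-6.  -0.3 -6. ]
origin [403.3 156.7 141.3] z [-0.358 -0.53   0.769] x [0.701 0.391 0.596]
```

{"op": "carry_out", "data": {"moves": [{"dx": -0.003, "dy": 0.0024, "dz": -0.01, "twist": 0}, {"dx": -0.0095, "dy": 0.0073, "dz": -0.025, "twist": 0}, {"dx": -0.019, "dy": 0.0146, "dz": -0.035, "twist": 0}, {"dx": -0.032, "dy": 0.0243, "dz": -0.04, "twist": 0}, {"dx": -0.0476, "dy": 0.0364, "dz": -0.04, "twist": 0}]}}

```text
t: 18.55
eef_pos: [413.4, 66.9, 289.4]
tcp_rot: [3.14, -0.001, 0.978]
ft_force: [0.1, 1.2, -5.2]
opening: 0.234
```

{"op": "carry_out", "data": {"moves": [{"dx": -0.024, "dy": 0.018, "dz": 0, "twist": 0}, {"dx": -0.048, "dy": 0.036, "dz": 0, "twist": 0}, {"dx": -0.072, "dy": 0.054, "dz": 0, "twist": 0}, {"dx": -0.096, "dy": 0.073, "dz": 0, "twist": 0}, {"dx": -0.12, "dy": 0.091, "dz": 0, "twist": 0}]}}

```text
t: 19.05
eef_pos: [421.3, -84.6, 288.8]
tcp_rot: [3.141, 0.0, 0.977]
ft_force: [0.1, 0.8, -5.7]
opening: 0.234
```

{"op": "carry_out", "data": {"moves": [{"dx": -0.024, "dy": 0.018, "dz": 0, "twist": 0}, {"dx": -0.048, "dy": 0.036, "dz": 0, "twist": 0}, {"dx": -0.072, "dy": 0.054, "dz": 0, "twist": 0}, {"dx": -0.096, "dy": 0.073, "dz": 0, "twist": 0}, {"dx": -0.12, "dy": 0.091, "dz": 0, "twist": 0}]}}

```text
t: 19.55
eef_pos: [429.5, -235.1, 288.7]
tcp_rot: [3.141, 0.0, 0.977]
ft_force: [0.8, 0.4, -4.8]
opening: 0.236
```

{"op": "carry_out", "data": {"moves": [{"dx": -0.024, "dy": 0.018, "dz": 0, "twist": 0}, {"dx": -0.048, "dy": 0.036, "dz": 0, "twist": 0}, {"dx": -0.072, "dy": 0.054, "dz": 0, "twist": 0}, {"dx": -0.096, "dy": 0.073, "dz": 0, "twist": 0}, {"dx": -0.12, "dy": 0.091, "dz": 0, "twist": 0}]}}

```text
t: 20.05
eef_pos: [437.6, -385.4, 288.6]
tcp_rot: [3.141, 0.0, 0.977]
ft_force: [1.1, 0.0, -4.6]
opening: 0.237
```

{"op": "carry_out", "data": {"moves": [{"dx": -0.02, "dy": 0.015, "dz": 0, "twist": 0}, {"dx": -0.034, "dy": 0.026, "dz": 0, "twist": 0}, {"dx": -0.042, "dy": 0.032, "dz": 0, "twist": 0}, {"dx": -0.045, "dy": 0.034, "dz": 0, "twist": 0}, {"dx": -0.045, "dy": 0.034, "dz": 0, "twist": 4}]}}

```text
t: 20.55
eef_pos: [440.9, -439.8, 288.2]
tcp_rot: [-3.141, -0.0, 0.907]
ft_force: [0.3, 0.1, -6.1]
opening: 0.235
```

{"op": "carry_out", "data": {"moves": [{"dx": 0, "dy": 0, "dz": 0, "twist": 7}, {"dx": 0, "dy": 0, "dz": 0, "twist": 14}, {"dx": 0, "dy": 0, "dz": 0, "twist": 21}, {"dx": 0, "dy": 0, "dz": 0, "twist": 28}, {"dx": 0, "dy": 0, "dz": 0, "twist": 35}]}}

```text
t: 21.05
eef_pos: [441.2, -439.0, 288.5]
tcp_rot: [-3.142, -0.0, 0.292]
ft_force: [0.5, -0.5, -4.8]
opening: 0.235
```

{"op": "carry_out", "data": {"moves": [{"dx": 0, "dy": 0, "dz": 0.02, "twist": 7}, {"dx": 0, "dy": 0, "dz": 0.05, "twist": 13}, {"dx": 0, "dy": 0, "dz": 0.08, "twist": 16}, {"dx": 0, "dy": 0, "dz": 0.09, "twist": 17}, {"dx": 0, "dy": 0, "dz": 0.09, "twist": 17}]}}

```text
t: 21.55
eef_pos: [441.0, -439.1, 197.4]
tcp_rot: [-3.14, 0.001, 0.001]
ft_force: [0.5, 0.2, -5.0]
opening: 0.235
```

```bash
python3 -c "
from fit import *
s=state();print(s['eef_pos'],s['tcp_rot'][2],s['opening'],s['moment'],s['ft_force'],s['t']);fit(('wrist','scene'),head=lambda q:(q[:,1]<-395))"; cat >> fit.py <<'E'
E
```

```text
[ 440.99751971 -439.06149128  197.44117252] 0.0008915159285105556 0.23513351408648353 [ 0.09877171 -0.00310844  0.00324425] [ 0.54871784  0.24749379 -5.02012723] 21.55
cost 1444.0 532 inl3 0.71 tilt 40.4 spin -0.6 h 108.4 off [-6.  -0.5 -6. ]
origin [ 459.5 -438.9   89. ] z [-0.648 -0.001  0.762] x [ 0.762 -0.01   0.647]
```

{"op": "carry_out", "data": {"moves": [{"dx": 0, "dy": 0, "dz": 0.02, "twist": 0}, {"dx": 0, "dy": 0, "dz": 0.045, "twist": 0}, {"dx": 0, "dy": 0, "dz": 0.065, "twist": 0}, {"dx": 0, "dy": 0, "dz": 0.073, "twist": 0}, {"dx": 0, "dy": 0, "dz": 0.076, "twist": 0}]}}

```text
t: 22.15
eef_pos: [441.6, -440.3, 123.3]
tcp_rot: [3.14, -0.001, 0.0]
ft_force: [-2.1, 0.3, 9.2]
opening: 0.235
```

{"op": "carry_out", "data": {"moves": [{"dx": 0.0122, "dy": 0, "dz": 0.001, "twist": 0}, {"dx": 0.0244, "dy": 0, "dz": 0.003, "twist": 0}, {"dx": 0.0364, "dy": 0, "dz": 0.0055, "twist": 0}, {"dx": 0.0482, "dy": 0, "dz": 0.009, "twist": 0}, {"dx": 0.0596, "dy": 0, "dz": 0.013, "twist": 0}]}}

```text
t: 22.65
eef_pos: [503.6, -441.3, 113.6]
tcp_rot: [3.136, -0.006, 0.0]
ft_force: [2.9, 0.5, 7.9]
opening: 0.241
```

```bash
python3 -c "
from fit import *
s=state();print(s['eef_pos'],s['tcp_rot'][2],s['opening'],s['moment'],s['ft_force'],s['t']);fit(('wrist','scene'),head=lambda q:(q[:,1]<-395))"
```

```text
[ 503.57025228 -441.30791187  113.553669  ] 0.00024729451188054696 0.24067053058330903 [ 0.26234778 -0.22412602  0.02362451] [2.93167312 0.516866   7.85484692] 22.65
cost 8981.0 617 inl3 0.36 tilt 13.6 spin -3.6 h 109.5 off [-6. -2. -6.]
origin [ 465.2 -439.5    6. ] z [-0.236 -0.     0.972] x [ 0.97  -0.062  0.235]
```

{"op": "carry_out", "data": {"moves": [{"dx": 0.011, "dy": 0, "dz": 0.0055, "twist": 0}, {"dx": 0.0215, "dy": 0, "dz": 0.012, "twist": 0}, {"dx": 0.031, "dy": 0, "dz": 0.019, "twist": 0}, {"dx": 0.032, "dy": 0, "dz": 0.019, "twist": 0}]}}

```text
t: 23.15
eef_pos: [536.0, -441.0, 93.6]
tcp_rot: [3.136, -0.006, 0.001]
ft_force: [2.1, -0.7, 5.8]
opening: 0.238
```

```bash
python3 -c "
from fit import *
s=state();print(s['eef_pos'],s['tcp_rot'][2],s['opening'],s['moment'],s['ft_force'],s['t']);fit(('wrist','scene'),head=lambda q:(q[:,1]<-395))"
```

```text
[ 535.95852258 -441.04590952   93.59749934] 0.0009224474768281254 0.23771970820578986 [ 0.0170173  -0.28773896  0.03508721] [ 2.14585313 -0.66112413  5.79998677] 23.15
cost 11393.0 685 inl3 0.29 tilt -2.1 spin -4.0 h 112.0 off [-6.  -2.1 -2.4]
origin [ 466.  -439.     0.5] z [0.037 0.    0.999] x [ 0.997 -0.069 -0.037]
```

{"op": "carry_out", "data": {"moves": [{"dx": 0, "dy": 0, "dz": 0, "twist": 0}, {"dx": 0, "dy": 0, "dz": 0, "twist": 0}, {"dx": 0, "dy": 0, "dz": -0.03, "twist": 0}, {"dx": 0, "dy": 0, "dz": -0.075, "twist": 0}, {"dx": -0.01, "dy": 0, "dz": -0.12, "twist": 0}], "grip": 0.06}}

```text
t: 23.75
eef_pos: [523.1, -439.6, 211.8]
tcp_rot: [-3.142, 0.0, 0.0]
ft_force: [1.1, -0.2, 0.7]
opening: 0.597
```

{"op": "carry_out", "data": {"moves": [{"dx": -0.03, "dy": 0, "dz": -0.02, "twist": 0}, {"dx": -0.055, "dy": 0, "dz": -0.02, "twist": 0}, {"dx": -0.055, "dy": 0, "dz": -0.02, "twist": 0}]}}

```text
t: 24.05
eef_pos: [465.8, -440.1, 232.1]
tcp_rot: [3.14, -0.001, -0.002]
ft_force: [-0.2, -0.5, -0.8]
opening: 0.631
```

```bash
python3 - <<'E'
from fit import *; from crank import ransac
s=state();print(s["eef_pos"],s["tcp_rot"],s["t"])
p,d,X=cloud("wrist"); q=X.reshape(-1,3); r=p.reshape(-1,3).astype(int)
k=(q[:,0]>420)&(q[:,0]<570)&(q[:,1]<-400)&(q[:,1]>-490)
m=k&(abs(q[:,2]-54)<4); w=q[m]; print("top54",len(w),w[:,2].mean(),cv2.minAreaRect(w[:,:2].astype(np.float32)))
h=w[w[:,0]<w[:,0].min()+38]; print("hub",cv2.minAreaRect(h[:,:2].astype(np.float32)))
m=k&(r[:,0]>r[:,2]*1.6)&(q[:,2]>107); w=q[m]; print("handle",len(w),(w.min(0)+w.max(0))/2,w[:,2].max())
# 6dof fit on wrist points
a=q[k&(q[:,2]>8)&(q[:,2]<120)]; a=a[::max(1,len(a)//900)]
def f(v): 
    R=Ro.from_rotvec(v[3:]).as_matrix(); return np.clip(sd((a-v[:3])@R),-10,10)
o=least_squares(f,[466,-439,0,0,0,-.06],loss="soft_l1",f_scale=1.5,x_scale=[1,1,1,.02,.02,.02]);print("fit",o.x.round(3),(abs(o.fun)<2).mean())
E
```

```text
[ 465.80281018 -440.12285586  232.11512435] [ 3.13988784e+00 -9.13132916e-04 -1.85588088e-03] 24.05
top54 1539 54.46988221908453 ((494.6620178222656, -438.57415771484375), (39.87031936645508, 92.46178436279297), 86.81976318359375)
hub ((467.4166564941406, -437.04217529296875), (40.180259704589844, 38.05242919921875), 89.47848510742188)
handle 3993 [ 497.42815663 -445.06703292  232.38376943] 357.48505405722955
fit [ 4.68292e+02 -4.36935e+02  6.45000e-01  1.00000e-03  2.00000e-03
 -6.20000e-02] 0.8407163053722903
```

{"op": "carry_out", "data": {"moves": [{"dx": 0.006, "dy": -0.045, "dz": -0.01, "twist": 0}, {"dx": 0.013, "dy": -0.09, "dz": -0.02, "twist": 0}, {"dx": 0.02, "dy": -0.135, "dz": -0.02, "twist": 0}, {"dx": 0.027, "dy": -0.18, "dz": -0.02, "twist": 0}, {"dx": 0.033, "dy": -0.225, "dz": -0.02, "twist": 0}], "grip": 0.05}}

```text
t: 24.6
eef_pos: [501.7, -212.9, 250.2]
tcp_rot: [3.142, -0.0, -0.0]
ft_force: [0.7, 0.5, -0.4]
opening: 0.527
```

{"op": "carry_out", "data": {"moves": [{"dx": 0.006, "dy": -0.045, "dz": 0, "twist": 0}, {"dx": 0.013, "dy": -0.09, "dz": 0, "twist": 0}, {"dx": 0.02, "dy": -0.135, "dz": 0, "twist": 0}, {"dx": 0.027, "dy": -0.18, "dz": 0, "twist": 0}, {"dx": 0.034, "dy": -0.225, "dz": 0, "twist": 0}]}}

```text
t: 25.1
eef_pos: [535.7, 12.6, 250.2]
tcp_rot: [3.142, -0.0, 0.0]
ft_force: [0.7, 0.7, 0.3]
opening: 0.526
```

{"op": "carry_out", "data": {"moves": [{"dx": 0.004, "dy": -0.03, "dz": 0.01, "twist": 6}, {"dx": 0.008, "dy": -0.065, "dz": 0.03, "twist": 13}, {"dx": 0.008, "dy": -0.066, "dz": 0.05, "twist": 20}, {"dx": 0.008, "dy": -0.066, "dz": 0.07, "twist": 26}, {"dx": 0.008, "dy": -0.066, "dz": 0.09, "twist": 26}]}}

```text
t: 25.6
eef_pos: [543.5, 77.3, 159.1]
tcp_rot: [3.142, 0.0, -0.456]
ft_force: [0.2, -0.4, -0.4]
opening: 0.526
```

```bash
cat > sh.py <<'E'
from h import *; from geo import *
from scipy.optimize import least_squares
def shaft():
    s=state();print(s["eef_pos"].round(1),s["tcp_rot"].round(3),s["t"],s["ft_force"].round(1))
    seat=np.array([552.4,72.9,96.5])
    X=cloud("wrist")[2].reshape(-1,3)-seat
    L=np.stack([X@ex,X@ey,X@n],1); L=L[np.isfinite(L[:,0])]
    q=L[(abs(L[:,0])<13)&(abs(L[:,1])<13)&(L[:,2]>5)&(L[:,2]<30)]
    def r(v):
        a=v[2];d=q[:,:2]-v[:2];u=abs(d[:,0]*np.cos(a)+d[:,1]*np.sin(a));w=abs(-d[:,0]*np.sin(a)+d[:,1]*np.cos(a))
        return np.maximum(u,w)-7
    o=min((least_squares(r,[0,1,a0],loss="soft_l1",f_scale=.7) for a0 in(-.4,0,.4)),key=lambda o:o.cost);print(len(q),o.cost.round(1),o.x[:2].round(2),np.degrees(o.x[2]).round(1))
    t=L[(abs(L[:,0])<11)&(abs(L[:,1])<11)&(L[:,2]>36)]
    if len(t)>5: print("cone mid",t[:,:2].mean(0).round(1),t[:,2].max().round(1),len(t))
E
python3 -c "from sh import *; shaft()"
```

```text
[543.5  77.3 159.1] [ 3.142  0.    -0.456] 25.6 [ 0.2 -0.4 -0.4]
470 31.8 [0.06 1.32] -22.8
cone mid [1.8 1.1] 42.3 102
```

{"op": "carry_out", "data": {"moves": [{"dx": -0.0015, "dy": 0.0028, "dz": 0.02, "twist": 0}, {"dx": -0.0015, "dy": 0.0028, "dz": 0.04, "twist": 0}, {"dx": -0.0015, "dy": 0.0028, "dz": 0.054, "twist": 0}, {"dx": -0.0015, "dy": 0.0028, "dz": 0.054, "twist": 0}]}}

```text
t: 26.05
eef_pos: [540.2, 74.7, 104.8]
tcp_rot: [3.14, 0.003, -0.453]
ft_force: [0.5, 0.0, 0.2]
opening: 0.524
```

{"op": "carry_out", "data": {"moves": [{"dx": 0, "dy": 0, "dz": 0, "twist": 0}, {"dx": 0, "dy": 0, "dz": 0, "twist": 0}, {"dx": 0, "dy": 0, "dz": 0, "twist": 0}, {"dx": 0, "dy": 0, "dz": 0, "twist": 0}], "grip": 0.005}}

```text
t: 26.45
eef_pos: [540.7, 74.4, 106.7]
tcp_rot: [-3.141, -0.001, -0.454]
ft_force: [-0.2, -0.1, -0.1]
opening: 0.246
```

{"op": "carry_out", "data": {"moves": [{"dx": 0, "dy": 0, "dz": 0, "twist": -5}, {"dx": 0, "dy": 0, "dz": 0, "twist": -10}, {"dx": 0, "dy": 0, "dz": 0, "twist": -15}, {"dx": 0, "dy": 0, "dz": 0, "twist": -20}, {"dx": 0, "dy": 0, "dz": 0, "twist": -21}]}}

```text
t: 26.95
eef_pos: [541.5, 74.9, 106.5]
tcp_rot: [-3.141, -0.003, -0.085]
ft_force: [6.3, 5.6, -5.2]
opening: 0.153
```

{"op": "carry_out", "data": {"moves": [{"dx": 0, "dy": 0, "dz": 0, "twist": 0}, {"dx": 0, "dy": 0, "dz": 0, "twist": 0}, {"dx": 0, "dy": 0, "dz": -0.025, "twist": 0}, {"dx": 0, "dy": 0, "dz": -0.05, "twist": 0}, {"dx": 0, "dy": 0, "dz": -0.07, "twist": 0}], "grip": 0.06}}

```text
t: 27.45
eef_pos: [540.4, 74.2, 177.5]
tcp_rot: [3.141, -0.001, -0.088]
ft_force: [0.1, -0.1, -1.1]
opening: 0.513
```

```bash
python3 -c "from sh import *; shaft()"
```

```text
[540.4  74.2 177.5] [ 3.141e+00 -1.000e-03 -8.800e-02] 27.45 [ 0.1 -0.1 -1.1]
360 25.1 [-0.09  1.17] -5.2
cone mid [1.7 1.1] 41.8 85
```

{"op": "carry_out", "data": {"moves": [{"dx": 0, "dy": 0.02, "dz": -0.04, "twist": 0}, {"dx": -0.003, "dy": 0.06, "dz": -0.06, "twist": 0}, {"dx": -0.006, "dy": 0.108, "dz": -0.06, "twist": 0}, {"dx": -0.009, "dy": 0.157, "dz": -0.06, "twist": 0}, {"dx": -0.012, "dy": 0.206, "dz": -0.06, "twist": 0}], "grip": 0.07}}

```text
t: 28.0
eef_pos: [509.7, -131.5, 236.2]
tcp_rot: [3.141, -0.0, -0.087]
ft_force: [0.6, -0.1, 0.2]
opening: 0.736
```

{"op": "carry_out", "data": {"moves": [{"dx": -0.003, "dy": 0.049, "dz": 0, "twist": 0}, {"dx": -0.006, "dy": 0.098, "dz": 0, "twist": 0}, {"dx": -0.009, "dy": 0.147, "dz": 0, "twist": 0}, {"dx": -0.012, "dy": 0.196, "dz": 0, "twist": 0}, {"dx": -0.014, "dy": 0.24, "dz": 0, "twist": -1.5}]}}

```text
t: 28.5
eef_pos: [474.5, -370.0, 235.9]
tcp_rot: [3.141, 0.0, -0.062]
ft_force: [1.3, 0.7, 0.3]
opening: 0.738
```

{"op": "carry_out", "data": {"moves": [{"dx": -0.001, "dy": 0.04, "dz": 0.02, "twist": 0}, {"dx": -0.001, "dy": 0.069, "dz": 0.05, "twist": 0}, {"dx": -0.001, "dy": 0.069, "dz": 0.08, "twist": 0}, {"dx": -0.001, "dy": 0.069, "dz": 0.1, "twist": 0}, {"dx": -0.001, "dy": 0.069, "dz": 0.1, "twist": 0}]}}

```text
t: 29.0
eef_pos: [469.0, -435.7, 133.0]
tcp_rot: [-3.138, 0.004, -0.062]
ft_force: [0.4, -0.5, -0.8]
opening: 0.738
```

```bash
python3 - <<'E'
from fit import *
s=state();P=s["eef_pos"];ya=s["tcp_rot"][2];print(P,ya,s["t"],s["opening"])
p,d,X=cloud("wrist"); q=X.reshape(-1,3)
k=(q[:,0]>420)&(q[:,0]<570)&(q[:,1]<-400)&(q[:,1]>-490)
a=q[k&(q[:,2]>8)&(q[:,2]<112)]; a=a[::max(1,len(a)//900)]
def f(v): 
    R=Ro.from_rotvec(v[3:]).as_matrix(); return np.clip(sd((a-v[:3])@R),-10,10)
o=least_squares(f,[468,-437,0,0,0,-.06],loss="soft_l1",f_scale=1.5,x_scale=[1,1,1,.02,.02,.02]);print("fit",o.x.round(3),(abs(o.fun)<2).mean(),len(a))
D=o.x[:3]-P; print("tool dx dy",D@[np.cos(ya),np.sin(ya),0],D@[np.sin(ya),-np.cos(ya),0])
E
```

```text
[ 469.01094774 -435.68518358  133.0071965 ] -0.06208549868485225 29.0 0.7379855864587324
fit [ 4.68153e+02 -4.36885e+02  5.55000e-01  0.00000e+00  1.00000e-02
 -6.60000e-02] 0.8852813852813853 924
tool dx dy -0.781451349827126 1.250231524637133
```

{"op": "carry_out", "data": {"moves": [{"dx": -0.0008, "dy": 0.0012, "dz": 0.04, "twist": 0}, {"dx": -0.0008, "dy": 0.0012, "dz": 0.08, "twist": 0}, {"dx": -0.0008, "dy": 0.0012, "dz": 0.105, "twist": 0}, {"dx": -0.0008, "dy": 0.0012, "dz": 0.112, "twist": 0}, {"dx": -0.0008, "dy": 0.0012, "dz": 0.112, "twist": 0}]}}

```text
t: 29.55
eef_pos: [469.8, -437.9, 24.9]
tcp_rot: [3.141, -0.0, -0.061]
ft_force: [-0.6, -0.2, 0.4]
opening: 0.739
```

{"op": "carry_out", "data": {"moves": [{"dx": 0, "dy": 0, "dz": 0, "twist": 0}, {"dx": 0, "dy": 0, "dz": 0, "twist": 0}, {"dx": 0, "dy": 0, "dz": 0, "twist": 0}, {"dx": 0, "dy": 0, "dz": 0, "twist": 0}], "grip": 0.02}}

```text
t: 29.95
eef_pos: [469.6, -437.9, 25.0]
tcp_rot: [3.141, -0.001, -0.061]
ft_force: [0.5, -0.7, 0.2]
opening: 0.456
```

{"op": "carry_out", "data": {"moves": [{"dx": 0.004, "dy": 0, "dz": -0.001, "twist": 0}, {"dx": 0.0085, "dy": 0, "dz": -0.0025, "twist": 0}, {"dx": 0.013, "dy": 0, "dz": -0.0035, "twist": 0}, {"dx": 0.018, "dy": 0, "dz": -0.004, "twist": 0}, {"dx": 0.018, "dy": 0, "dz": -0.004, "twist": 0}]}}

```text
t: 30.45
eef_pos: [488.1, -438.7, 28.0]
tcp_rot: [3.141, -0.0, -0.061]
ft_force: [-0.1, 0.4, -5.1]
opening: 0.419
```

```bash
cat > fit6.py <<'E'
from fit import *
def fit6(x0,rv0,cams=("wrist","scene","side"),sel=None,zmin=8):
    s=state();P=s["eef_pos"];print(P.round(1),"yaw",s["tcp_rot"][2],"t",s["t"],"F",s["ft_force"].round(1),"M",s["moment"].round(2),s["opening"])
    R0=Ro.from_rotvec(rv0)
    A=[]
    for c in cams:
        q=cloud(c)[2].reshape(-1,3); b=q-x0
        l=b@R0.as_matrix()
        k=(q[:,2]>zmin)&(abs(sd(l))<14); 
        if sel is not None: k&=sel(q)
        # drop gripper fingers (y beyond hub near grip)
        k&=~((abs(l[:,1])>24)&(abs(l[:,0])<25))
        a=q[k]; A.append(a[::max(1,len(a)//300)]); print(c,k.sum(),end=" ")
    a=np.vstack(A)
    def f(v): return np.clip(sd((a-v[:3])@(R0*Ro.from_rotvec(v[3:])).as_matrix()),-8,8)
    o=least_squares(f,list(x0)+[0,0,0],loss="soft_l1",f_scale=1.5,x_scale=[1,1,1,.02,.02,.02])
    R=(R0*Ro.from_rotvec(o.x[3:])).as_matrix()
    print("\norigin",o.x[:3].round(1),"x",R[:,0].round(3),"z",R[:,2].round(3),"inl",(abs(o.fun)<2).mean().round(2),len(a),"rel TCP",(o.x[:3]-P).round(1))
    return o.x[:3],R
E
python3 - <<'E'
from fit6 import *
for t in (.2,.4):
    r=(Ro.from_euler("z",-.064)*Ro.from_euler("y",t)); fit6(np.array([482,-438,4]),r.as_rotvec())
E
```

```text
[ 488.1 -438.7   28. ] yaw -0.06079833863777373 t 30.45 F [-0.1  0.4 -5.1] M [0.07 0.06 0.02] 0.4193758505365298
wrist 10152 scene 241 side 81 
origin [ 485.6 -438.6    4.3] x [ 0.997 -0.07  -0.016] z [ 0.016 -0.006  1.   ] inl 0.65 630 rel TCP [ -2.5   0.1 -23.7]
[ 487.3 -438.6   28. ] yaw -0.06121063004349736 t 30.6 F [ 0.7  0.1 -5.1] M [0.05 0.07 0.05] 0.4153756919269816
wrist 5909 scene 202 side 17 
origin [ 484.6 -437.8    4. ] x [ 0.997 -0.073 -0.028] z [ 0.027 -0.016  1.   ] inl 0.72 530 rel TCP [ -2.7   0.7 -24. ]
```

{"op": "carry_out", "data": {"moves": [{"dx": 0, "dy": 0, "dz": 0.004, "twist": 0}, {"dx": 0, "dy": 0, "dz": 0.008, "twist": 0}, {"dx": 0.005, "dy": 0, "dz": 0.008, "twist": 0}, {"dx": 0.01, "dy": 0, "dz": 0.007, "twist": 0}, {"dx": 0.015, "dy": 0, "dz": 0.006, "twist": 0}]}}

```text
t: 31.25
eef_pos: [502.2, -440.4, 24.7]
tcp_rot: [3.14, -0.001, -0.061]
ft_force: [-7.3, 0.1, 10.9]
opening: 0.422
```

```bash
python3 - <<'E'
from fit6 import *
for t in (.25,):
    r=(Ro.from_euler("z",-.064)*Ro.from_euler("y",t)); fit6(state()["eef_pos"]+[-8,0,-22],r.as_rotvec())
E
```

```text
[ 502.2 -440.4   24.7] yaw -0.061279500004670195 t 31.25 F [-7.3  0.1 10.9] M [1.38 0.51 0.5 ] 0.42181541201614253
wrist 8714 scene 227 side 49 
origin [ 499.1 -440.6    1.2] x [ 0.997 -0.078 -0.022] z [ 0.021 -0.004  1.   ] inl 0.69 577 rel TCP [ -3.1  -0.2 -23.4]
```

{"op": "carry_out", "data": {"moves": [{"dx": 0, "dy": 0, "dz": -0.045, "twist": 0}, {"dx": 0, "dy": 0, "dz": -0.09, "twist": 0}, {"dx": 0, "dy": 0, "dz": -0.135, "twist": 0}, {"dx": 0, "dy": 0, "dz": -0.18, "twist": -8}, {"dx": 0, "dy": 0, "dz": -0.225, "twist": -16}]}}

```text
t: 31.9
eef_pos: [502.0, -439.3, 248.8]
tcp_rot: [-3.141, 0.0, 0.223]
ft_force: [1.0, 0.1, -4.9]
opening: 0.418
```

{"op": "carry_out", "data": {"moves": [{"dx": 0.012, "dy": -0.042, "dz": 0, "twist": -8.5}, {"dx": 0.0245, "dy": -0.086, "dz": 0, "twist": -17}, {"dx": 0.037, "dy": -0.13, "dz": 0, "twist": -25.5}, {"dx": 0.049, "dy": -0.173, "dz": 0, "twist": -34}, {"dx": 0.0614, "dy": -0.216, "dz": 0, "twist": -42.5}]}}

```text
t: 32.4
eef_pos: [515.2, -213.7, 247.0]
tcp_rot: [3.142, 0.0, 0.965]
ft_force: [-0.1, 0.7, -5.2]
opening: 0.42
```

{"op": "carry_out", "data": {"moves": [{"dx": 0.038, "dy": -0.0236, "dz": 0, "twist": -8.5}, {"dx": 0.0766, "dy": -0.0473, "dz": 0, "twist": -17}, {"dx": 0.115, "dy": -0.071, "dz": 0, "twist": -25.5}, {"dx": 0.153, "dy": -0.0945, "dz": 0, "twist": -34}, {"dx": 0.1915, "dy": -0.118, "dz": 0, "twist": -42.5}]}}

```text
t: 32.9
eef_pos: [528.5, 10.8, 247.1]
tcp_rot: [3.141, 0.0, 1.707]
ft_force: [-0.3, -0.7, -5.8]
opening: 0.422
```

{"op": "carry_out", "data": {"moves": [{"dx": 0.034, "dy": 0.0066, "dz": 0, "twist": -8.5}, {"dx": 0.059, "dy": 0.0113, "dz": 0, "twist": -17}, {"dx": 0.0665, "dy": 0.0127, "dz": 0, "twist": -25.5}, {"dx": 0.0665, "dy": 0.0127, "dz": 0, "twist": -34}, {"dx": 0.0665, "dy": 0.0127, "dz": 0, "twist": -42.5}]}}

```text
t: 33.4
eef_pos: [532.5, 77.1, 246.9]
tcp_rot: [-3.141, -0.0, 2.45]
ft_force: [-0.2, 0.0, -4.6]
opening: 0.417
```

{"op": "carry_out", "data": {"moves": [{"dx": 0, "dy": 0, "dz": 0, "twist": -8.5}, {"dx": 0, "dy": 0, "dz": 0.01, "twist": -17}, {"dx": 0, "dy": 0, "dz": 0.03, "twist": -25.5}, {"dx": 0, "dy": 0, "dz": 0.05, "twist": -33}, {"dx": 0, "dy": 0, "dz": 0.05, "twist": -33}]}}

```text
t: 33.9
eef_pos: [531.5, 76.5, 195.0]
tcp_rot: [-3.141, -0.004, 3.021]
ft_force: [0.1, 0.6, -4.4]
opening: 0.418
```

```bash
python3 - <<'E'
from fit6 import *
s=state();ya=s["tcp_rot"][2];r=Ro.from_euler("z",ya)
fit6(s["eef_pos"]+r.apply([-3,0,-23.4]),r.as_rotvec())
E
```

```text
[531.5  76.5 195. ] yaw 3.0208707534953128 t 33.9 F [ 0.1  0.6 -4.4] M [ 0.02 -0.13  0.01] 0.4176989772348429
wrist 11044 scene 285 side 388 
origin [533.   75.7 171.5] x [-0.994  0.106  0.014] z [0.015 0.008 1.   ] inl 0.66 980 rel TCP [  1.5  -0.8 -23.4]
```

{"op": "carry_out", "data": {"moves": [{"dx": -0.006, "dy": 0.0005, "dz": 0.01, "twist": 0}, {"dx": -0.006, "dy": 0.0005, "dz": 0.022, "twist": 0}, {"dx": -0.006, "dy": 0.0005, "dz": 0.032, "twist": 0}, {"dx": -0.006, "dy": 0.0005, "dz": 0.04, "twist": 0}, {"dx": -0.006, "dy": 0.0005, "dz": 0.043, "twist": 0}]}}

```text
t: 34.55
eef_pos: [538.4, 76.4, 152.9]
tcp_rot: [-3.141, -0.002, 3.019]
ft_force: [0.4, 0.5, -5.1]
opening: 0.418
```

```bash
python3 -c "
from h import *
s=state();print(s['eef_pos'],s['ft_force'],s['moment'],s['t'])"
```

```text
[538.35737975  76.41286489 152.88173019] [ 0.41693173  0.47990275 -5.08135756] [ 0.06349427 -0.17906402  0.01787258] 34.55
```

{"op": "carry_out", "data": {"moves": [{"dx": 0.003, "dy": 0, "dz": 0.001, "twist": 0}, {"dx": 0.006, "dy": 0, "dz": 0.0025, "twist": 0}, {"dx": 0.009, "dy": 0, "dz": 0.004, "twist": 0}, {"dx": 0.012, "dy": 0, "dz": 0.0055, "twist": 0}, {"dx": 0.015, "dy": 0, "dz": 0.0075, "twist": 0}]}}

```text
t: 35.05
eef_pos: [526.4, 78.1, 148.9]
tcp_rot: [3.141, 0.008, 3.019]
ft_force: [2.7, -3.0, 9.7]
opening: 0.421
```

{"op": "carry_out", "data": {"moves": [{"dx": 0.0025, "dy": 0, "dz": 0.002, "twist": 0}, {"dx": 0.004, "dy": 0, "dz": 0.003, "twist": 0}, {"dx": 0.004, "dy": 0, "dz": 0.003, "twist": 0}]}}

```text
t: 35.35
eef_pos: [521.6, 78.7, 145.8]
tcp_rot: [3.141, 0.006, 3.019]
ft_force: [1.8, -1.3, 8.2]
opening: 0.419
```

```bash
python3 - <<'E'
from fit6 import *; from geo import *
s=state();ya=s["tcp_rot"][2];r=Ro.from_euler("z",ya)*Ro.from_euler("y",.3)
O,R=fit6(s["eef_pos"]+r.apply([-3,0,-42.4])+[0,0,19],r.as_rotvec())
b=O-np.array([552.05,74.2,97.4]); print("O in face frame",b@ex,b@ey,b@n,"z in face frame",R[:,2]@ex,R[:,2]@ey,R[:,2]@n)
E
```

```text
[521.6  78.7 145.8] yaw 3.019242263662387 t 35.35 F [ 1.8 -1.3  8.2] M [-0.13 -0.78 -0.  ] 0.41949613166316185
wrist 11156 scene 226 side 377 
origin [537.4  76.2 125.3] x [-0.963  0.116 -0.242] z [-0.241  0.023  0.97 ] inl 0.7 905 rel TCP [ 15.8  -2.5 -20.5]
O in face frame -2.7109464223577335 0.39845380032249555 31.42729681815082 z in face frame 0.1564555005797227 -0.0031161254903653377 0.9876800929958429
```

{"op": "carry_out", "data": {"moves": [{"dx": 0.002, "dy": 0, "dz": 0.001, "twist": 0}, {"dx": 0.004, "dy": 0, "dz": 0.0025, "twist": 0}, {"dx": 0.006, "dy": 0, "dz": 0.004, "twist": 0}, {"dx": 0.008, "dy": 0, "dz": 0.005, "twist": 0}, {"dx": 0.008, "dy": 0, "dz": 0.005, "twist": 0}]}}

```text
t: 36.0
eef_pos: [513.7, 79.7, 140.5]
tcp_rot: [3.141, 0.006, 3.019]
ft_force: [3.1, -1.2, 5.0]
opening: 0.417
```

```bash
cat > f7.py <<'E'
from fit6 import *; from geo import *
s=state();ya=s["tcp_rot"][2];r=Ro.from_euler("z",ya)*Ro.from_euler("y",.38)
O,R=fit6(s["eef_pos"]+r.apply([-3,0,-42.4])+[0,0,19],r.as_rotvec())
b=O-np.array([552.05,74.2,97.4]); print("O in face frame",b@ex,b@ey,b@n,"z in face frame",R[:,2]@ex,R[:,2]@ey,R[:,2]@n,"arm phi",np.degrees(np.arctan2(R[:,0]@ey,R[:,0]@ex)))
E
python3 f7.py
```

```text
[513.7  79.7 140.5] yaw 3.0192176606443133 t 36.0 F [ 3.1 -1.2  5. ] M [-0.2  -1.02 -0.04] 0.416611577421711
wrist 11496 scene 234 side 378 
origin [538.1  75.7 123.9] x [-0.91   0.109 -0.399] z [-0.396  0.05   0.917] inl 0.7 915 rel TCP [ 24.4  -3.9 -16.6]
O in face frame -2.5862423287785203 0.014023744132992117 29.846278494531507 z in face frame -0.008881213574979185 0.006563863780374467 0.9999390180094526 arm phi 179.44592549730382
```

{"op": "carry_out", "data": {"moves": [{"dx": -0.0012, "dy": 0, "dz": -0.0005, "twist": 0}, {"dx": -0.0024, "dy": 0, "dz": -0.001, "twist": 0}, {"dx": -0.0036, "dy": 0, "dz": 0.0018, "twist": 0}, {"dx": -0.0048, "dy": 0, "dz": 0.0045, "twist": 0}, {"dx": -0.0063, "dy": 0, "dz": 0.0082, "twist": 0}]}}

```text
t: 36.65
eef_pos: [516.6, 79.3, 131.6]
tcp_rot: [-3.142, -0.002, 3.019]
ft_force: [-13.7, 2.5, 21.2]
opening: 0.419
```

```bash
python3 f7.py
```

```text
[516.6  79.3 131.6] yaw 3.019364894584163 t 36.65 F [-13.7   2.5  21.2] M [0.33 1.71 0.02] 0.4192381371874651
wrist 12443 scene 238 side 370 
origin [540.2  75.4 122.5] x [-0.837  0.103 -0.537] z [-0.533  0.066  0.844] inl 0.71 912 rel TCP [23.6 -3.9 -9.1]
O in face frame -1.1203704063214381 -0.1396173082283684 27.797498035037382 z in face frame -0.16461931458537185 0.007340460288370017 0.9863298631331192 arm phi 179.3643975404075
```

{"op": "carry_out", "data": {"moves": [{"dx": -0.002, "dy": 0, "dz": -0.0015, "twist": 1}, {"dx": -0.004, "dy": 0, "dz": -0.003, "twist": 2}, {"dx": -0.006, "dy": 0, "dz": -0.0045, "twist": 3}, {"dx": -0.008, "dy": 0, "dz": -0.0055, "twist": 4}, {"dx": -0.008, "dy": 0, "dz": -0.0055, "twist": 4}]}}

```text
t: 37.3
eef_pos: [522.6, 78.8, 133.7]
tcp_rot: [-3.141, -0.01, 2.948]
ft_force: [-9.1, 6.4, -13.6]
opening: 0.42
```

```bash
sed -i 's/r.apply(\[-3,0,-42.4\])/r.apply([-5,0,-36.5])/' f7.py; python3 f7.py
```

```text
[522.6  78.8 133.7] yaw 2.948175299488875 t 37.3 F [ -9.1   6.4 -13.6] M [1.43 1.69 0.04] 0.42015903796414605
wrist 12860 scene 244 side 356 
origin [543.9  74.2 123.8] x [-0.85   0.144 -0.507] z [-0.496  0.107  0.862] inl 0.69 907 rel TCP [21.3 -4.6 -9.9]
O in face frame 2.897379483347304 -0.9177656163205208 27.499794200849433 z in face frame -0.12795521527954729 0.05195813963814937 0.9904179999414932 arm phi 177.05378260546232
```

{"op": "carry_out", "data": {"moves": [{"dx": -0.002, "dy": 0, "dz": 0.002, "twist": 0}, {"dx": -0.004, "dy": 0, "dz": 0.004, "twist": 0}, {"dx": -0.006, "dy": 0, "dz": 0.006, "twist": 0}, {"dx": -0.008, "dy": 0, "dz": 0.009, "twist": 0}, {"dx": -0.009, "dy": 0, "dz": 0.012, "twist": 0}]}}

```text
t: 37.95
eef_pos: [530.9, 76.6, 122.3]
tcp_rot: [-3.14, -0.01, 2.949]
ft_force: [-15.4, 2.8, -3.6]
opening: 0.42
```

```bash
python3 f7.py
```

```text
[530.9  76.6 122.3] yaw 2.949078801339056 t 37.95 F [-15.4   2.8  -3.6] M [ 0.66  2.6  -0.01] 0.4204662694223204
wrist 13283 scene 238 side 365 
origin [548.8  72.6 111.7] x [-0.867  0.172 -0.468] z [-0.461  0.084  0.883] inl 0.67 905 rel TCP [ 17.9  -4.  -10.6]
O in face frame 2.790530157570038 -1.928347472314758 14.330531241556073 z in face frame -0.08498253331988889 0.03357531628659196 0.9958165830948938 arm phi 175.5888699755022
```

{"op": "carry_out", "data": {"moves": [{"dx": -0.0015, "dy": 0, "dz": 0.003, "twist": 0}, {"dx": -0.003, "dy": 0, "dz": 0.006, "twist": 0}, {"dx": -0.0045, "dy": 0, "dz": 0.009, "twist": 0}, {"dx": -0.006, "dy": 0, "dz": 0.012, "twist": 0}, {"dx": -0.007, "dy": 0, "dz": 0.0145, "twist": 0}]}}

```text
t: 38.6
eef_pos: [538.2, 75.3, 108.6]
tcp_rot: [-3.14, -0.009, 2.949]
ft_force: [-16.4, -0.3, 24.3]
opening: 0.415
```

```bash
python3 f7.py
```

```text
[538.2  75.3 108.6] yaw 2.949182217423109 t 38.6 F [-16.4  -0.3  24.3] M [0.29 3.06 0.03] 0.4151608937697179
wrist 13945 scene 261 side 454 
origin [553.9  71.1  96.7] x [-0.888  0.149 -0.434] z [-0.423  0.1    0.9  ] inl 0.6 1019 rel TCP [ 15.7  -4.2 -11.9]
O in face frame 1.7520066693286538 -2.846938550099826 -1.4711001700014155 z in face frame -0.04550104414555197 0.053731626745138615 0.9975182039787476 arm phi 177.02357971513808
```

{"op": "carry_out", "data": {"moves": [{"dx": 0, "dy": 0, "dz": 0, "twist": 0}, {"dx": 0, "dy": 0, "dz": 0, "twist": 0}, {"dx": 0, "dy": 0, "dz": -0.02, "twist": 0}, {"dx": 0, "dy": 0, "dz": -0.06, "twist": 0}, {"dx": 0, "dy": 0, "dz": -0.1, "twist": 0}], "grip": 0.06}}

```text
t: 39.25
eef_pos: [542.0, 74.8, 210.5]
tcp_rot: [-3.141, -0.0, 2.949]
ft_force: [0.3, 0.3, 0.1]
opening: 0.633
```

{"op": "carry_out", "data": {"moves": [{"dx": 0.035, "dy": 0, "dz": -0.01, "twist": -3}, {"dx": 0.07, "dy": 0, "dz": -0.01, "twist": -4.8}, {"dx": 0.073, "dy": 0, "dz": -0.01, "twist": -4.8}, {"dx": 0.073, "dy": 0, "dz": -0.01, "twist": -4.8}]}}

```text
t: 39.65
eef_pos: [470.5, 89.0, 220.0]
tcp_rot: [3.141, 0.002, 3.033]
ft_force: [0.3, -0.8, -0.2]
opening: 0.634
```

```bash
cat > f8.py <<'E'
from fit6 import *; from geo import *
import sys
phi=np.radians(float(sys.argv[1])); S=np.array([552.05,74.2,97.4])
x=np.cos(phi)*ex+np.sin(phi)*ey; R0=np.c_[x,np.cross(n,x),n]
O,R=fit6(S,Ro.from_matrix(R0).as_rotvec(),zmin=85)
b=O-S; ph=np.arctan2(R[:,0]@ey,R[:,0]@ex)
print("O",b@ex,b@ey,b@n,"z",R[:,2]@ex,R[:,2]@ey,"phi",np.degrees(ph))
g=O+R@[60,0,90]-[0,0,19]; s=state(); D=g-s["eef_pos"]; ya=s["tcp_rot"][2]
print("grasp tcp",g.round(1),"tool d",D@[np.cos(ya),np.sin(ya),0],D@[np.sin(ya),-np.cos(ya),0],-D[2])
for c in("side",):
    q=cloud(c)[2]; q=q.reshape(-1,3); 
    for nm,xy in(("slab",(685,125)),("brick",(816,60))):
        w=q[(abs(q[:,0]-xy[0])<25)&(abs(q[:,1]-xy[1])<25)]; print(nm,np.median(w[:,2]),len(w))
    w=q[(abs(q[:,0]-438)<60)&(abs(q[:,1]-313)<60)&(q[:,2]>60)&(q[:,2]<140)];print("beaker",(w.min(0)+w.max(0))/2,len(w))
E
python3 f8.py 176
```

```text
[470.5  89.  220. ] yaw 3.0330408931192125 t 39.65 F [ 0.3 -0.8 -0.2] M [ 0.09 -0.18  0.02] 0.6336811512740915
wrist 3114 scene 235 side 672 
origin [554.2  71.3  98.4] x [-0.856  0.17  -0.488] z [-0.485  0.06   0.872] inl 0.72 883 rel TCP [  83.7  -17.7 -121.6]
O 2.6581594849295045 -2.6891817312169644 0.009815002474311324 z -0.1088336178850509 0.00715054915849057 phi 175.64120837375742
grasp tcp [459.2  86.9 128.7] tool d 11.883940402686514 -3.142485275429376 90.6066103582499
slab 84.89339002371949 233
brick 128.71848975068448 184
beaker [447.53321905 341.39692162  96.03533368] 745
```

{"op": "carry_out", "data": {"moves": [{"dx": 0.01, "dy": -0.002, "dz": 0.045, "twist": 0}, {"dx": 0.01, "dy": -0.002, "dz": 0.08, "twist": 0}, {"dx": 0.01, "dy": -0.002, "dz": 0.085, "twist": 0}, {"dx": 0.01, "dy": -0.002, "dz": 0.085, "twist": 0}]}}

```text
t: 40.25
eef_pos: [460.5, 87.8, 134.0]
tcp_rot: [-3.141, -0.002, 3.033]
ft_force: [-0.6, 1.1, -0.2]
opening: 0.631
```

{"op": "carry_out", "data": {"moves": [{"dx": 0, "dy": 0, "dz": 0, "twist": 0}, {"dx": 0, "dy": 0, "dz": 0, "twist": 0}, {"dx": 0, "dy": 0, "dz": 0, "twist": 0}, {"dx": -0.0025, "dy": 0, "dz": -0.0028, "twist": 0}, {"dx": -0.0025, "dy": 0, "dz": -0.0028, "twist": 0}], "grip": 0.01}}

```text
t: 40.75
eef_pos: [463.2, 87.7, 138.0]
tcp_rot: [3.141, 0.002, 3.033]
ft_force: [-0.4, 0.1, -0.7]
opening: 0.269
```

```bash
python3 f8.py 176 | head -5; python3 - <<'E'
import numpy as np
f=lambda p:np.array([-55.2*np.cos(p),60*np.sin(p),-23.44*np.cos(p)])
p0=176
for c in range(8):
    print(p0,[(f(np.radians(p0-24*(i+1)))-f(np.radians(p0))).round(1).tolist() for i in range(5)]); p0-=120
E
```

```text
[463.2  87.7 138. ] yaw 3.033162896742704 t 40.75 F [-0.4  0.1 -0.7] M [ 0.11 -0.17 -0.02] 0.26941262431763724
wrist 5384 scene 269 side 616 
origin [553.6  70.3  97.7] x [-0.86   0.171 -0.481] z [-0.475  0.079  0.876] inl 0.54 894 rel TCP [ 90.4 -17.4 -40.2]
O 1.9684406344069498 -3.6946852677257027 -0.47527908541842434 z -0.10019636179988263 0.02646347528137449 phi 175.61482699033058
grasp tcp [459.3  87.6 128.7] tool d 3.5462923949114042 -0.43518067508053343 8.736170512620333
176 [[-6.3, 24.0, -2.7], [-21.1, 43.1, -9.0], [-41.7, 54.0, -17.7], [-64.7, 54.9, -27.5], [-85.9, 45.6, -36.5]]
56 [[-15.9, -17.9, -6.8], [-23.8, -41.4, -10.1], [-22.2, -66.3, -9.4], [-11.4, -88.3, -4.8], [6.7, -103.7, 2.8]]
-64 [[22.3, -6.0, 9.5], [44.9, -1.7, 19.1], [63.9, 12.2, 27.1], [76.1, 33.4, 32.3], [79.3, 58.1, 33.7]]
-184 [[-6.3, 24.0, -2.7], [-21.1, 43.1, -9.0], [-41.7, 54.0, -17.7], [-64.7, 54.9, -27.5], [-85.9, 45.6, -36.5]]
-304 [[-15.9, -17.9, -6.8], [-23.8, -41.4, -10.1], [-22.2, -66.3, -9.4], [-11.4, -88.3, -4.8], [6.7, -103.7, 2.8]]
-424 [[22.3, -6.0, 9.5], [44.9, -1.7, 19.1], [63.9, 12.2, 27.1], [76.1, 33.4, 32.3], [79.3, 58.1, 33.7]]
-544 [[-6.3, 24.0, -2.7], [-21.1, 43.1, -9.0], [-41.7, 54.0, -17.7], [-64.7, 54.9, -27.5], [-85.9, 45.6, -36.5]]
-664 [[-15.9, -17.9, -6.8], [-23.8, -41.4, -10.1], [-22.2, -66.3, -9.4], [-11.4, -88.3, -4.8], [6.7, -103.7, 2.8]]
```

{"op": "carry_out", "data": {"moves": [{"dx": -0.0063, "dy": 0.024, "dz": -0.0027, "twist": 0}, {"dx": -0.0211, "dy": 0.0431, "dz": -0.009, "twist": 0}, {"dx": -0.0417, "dy": 0.054, "dz": -0.0177, "twist": 0}, {"dx": -0.0647, "dy": 0.0549, "dz": -0.0275, "twist": 0}, {"dx": -0.0859, "dy": 0.0456, "dz": -0.0365, "twist": 0}]}}

```text
t: 41.45
eef_pos: [553.6, 127.8, 176.6]
tcp_rot: [3.135, 0.002, 3.033]
ft_force: [-4.6, 20.5, 26.8]
opening: 0.247
```

```bash
python3 f8.py 56
```

```text
[553.6 127.8 176.6] yaw 3.033423099067465 t 41.45 F [-4.6 20.5 26.8] M [ 3.83  0.7  -0.02] 0.24699659145844924
wrist 7841 scene 442 side 369 
origin [553.   71.9  95.9] x [0.534 0.827 0.177] z [-0.386  0.052  0.921] inl 0.52 1113 rel TCP [ -0.6 -56.  -80.7]
O 0.5198567514385782 -2.2271930476509554 -1.8709757609975997 z 0.0014892747004107791 0.010008697560504952 phi 61.62728791384714
grasp tcp [550.3 126.2 170.4] tool d 5.600969604496525 -0.6011388588736266 7.194813535261829
slab 89.38743870995124 239
brick 129.08307104614812 187
beaker [447.64504272 340.52020304  96.0644178 ] 751
```

{"op": "carry_out", "data": {"moves": [{"dx": -0.0159, "dy": -0.0199, "dz": -0.0088, "twist": 0}, {"dx": -0.0238, "dy": -0.0434, "dz": -0.0121, "twist": 0}, {"dx": -0.0222, "dy": -0.0683, "dz": -0.0114, "twist": 0}, {"dx": -0.0114, "dy": -0.0903, "dz": -0.0068, "twist": 0}, {"dx": 0.0067, "dy": -0.1057, "dz": 0.0008, "twist": 0}]}}

```text
t: 42.15
eef_pos: [536.4, 17.8, 174.6]
tcp_rot: [-3.141, 0.005, 3.032]
ft_force: [2.1, 11.1, -2.5]
opening: 0.249
```

{"op": "carry_out", "data": {"moves": [{"dx": 0.0223, "dy": -0.006, "dz": 0.0095, "twist": 0}, {"dx": 0.0449, "dy": -0.0017, "dz": 0.0191, "twist": 0}, {"dx": 0.0639, "dy": 0.0122, "dz": 0.0271, "twist": 0}, {"dx": 0.0761, "dy": 0.0334, "dz": 0.0323, "twist": 0}, {"dx": 0.0793, "dy": 0.0581, "dz": 0.0337, "twist": 0}]}}

```text
t: 42.65
eef_pos: [465.3, 86.2, 140.3]
tcp_rot: [3.141, 0.009, 3.032]
ft_force: [20.6, -6.2, 3.3]
opening: 0.25
```

```bash
python3 f8.py 176
```

```text
[465.3  86.2 140.3] yaw 3.0324074153760487 t 42.65 F [20.6 -6.2  3.3] M [-1.27 -3.77 -0.13] 0.24995687191235666
wrist 5046 scene 267 side 604 
origin [553.7  72.5  96.6] x [-0.885  0.18  -0.431] z [-0.431  0.04   0.902] inl 0.57 885 rel TCP [ 88.4 -13.7 -43.7]
O 1.360776214525048 -1.5152261222652221 -1.4510760664369942 z -0.04589350653478886 -0.0071123857653605715 phi 175.27321291464898
grasp tcp [461.9  86.9 132.9] tool d 3.6250679096974183 -0.2588581367066805 7.424121987192791
slab 98.37212805725494 250
brick 128.71521234029294 187
beaker [447.36434993 340.33765616  96.11564443] 739
```

{"op": "carry_out", "data": {"moves": [{"dx": -0.0073, "dy": 0.024, "dz": -0.0027, "twist": 0}, {"dx": -0.0221, "dy": 0.0431, "dz": -0.009, "twist": 0}, {"dx": -0.0427, "dy": 0.054, "dz": -0.0177, "twist": 0}, {"dx": -0.0657, "dy": 0.0549, "dz": -0.0275, "twist": 0}, {"dx": -0.0869, "dy": 0.0456, "dz": -0.0365, "twist": 0}]}}

```text
t: 43.35
eef_pos: [554.7, 125.7, 178.4]
tcp_rot: [3.136, 0.002, 3.034]
ft_force: [-0.6, 15.5, 18.0]
opening: 0.245
```

{"op": "carry_out", "data": {"moves": [{"dx": -0.0159, "dy": -0.0179, "dz": -0.0068, "twist": 0}, {"dx": -0.0238, "dy": -0.0414, "dz": -0.0101, "twist": 0}, {"dx": -0.0222, "dy": -0.0663, "dz": -0.0094, "twist": 0}, {"dx": -0.0114, "dy": -0.0883, "dz": -0.0048, "twist": 0}, {"dx": 0.0067, "dy": -0.1037, "dz": 0.0028, "twist": 0}]}}

```text
t: 43.85
eef_pos: [536.8, 18.0, 174.7]
tcp_rot: [3.141, 0.005, 3.032]
ft_force: [-1.3, 11.4, 1.8]
opening: 0.251
```

{"op": "carry_out", "data": {"moves": [{"dx": 0.0223, "dy": -0.006, "dz": 0.0095, "twist": 0}, {"dx": 0.0449, "dy": -0.0017, "dz": 0.0191, "twist": 0}, {"dx": 0.0639, "dy": 0.0122, "dz": 0.0271, "twist": 0}, {"dx": 0.0761, "dy": 0.0334, "dz": 0.0323, "twist": 0}, {"dx": 0.0793, "dy": 0.0581, "dz": 0.0337, "twist": 0}]}}

```text
t: 44.35
eef_pos: [464.6, 86.0, 140.1]
tcp_rot: [3.141, 0.006, 3.032]
ft_force: [13.5, -5.4, 7.5]
opening: 0.248
```

{"op": "carry_out", "data": {"moves": [{"dx": -0.0063, "dy": 0.024, "dz": -0.0027, "twist": 0}, {"dx": -0.0211, "dy": 0.0431, "dz": -0.009, "twist": 0}, {"dx": -0.0417, "dy": 0.054, "dz": -0.0177, "twist": 0}, {"dx": -0.0647, "dy": 0.0549, "dz": -0.0275, "twist": 0}, {"dx": -0.0859, "dy": 0.0456, "dz": -0.0365, "twist": 0}]}}

```text
t: 44.85
eef_pos: [554.6, 125.6, 178.4]
tcp_rot: [3.136, 0.002, 3.034]
ft_force: [-1.9, 12.2, 16.2]
opening: 0.247
```

{"op": "carry_out", "data": {"moves": [{"dx": -0.0159, "dy": -0.0179, "dz": -0.0068, "twist": 0}, {"dx": -0.0238, "dy": -0.0414, "dz": -0.0101, "twist": 0}, {"dx": -0.0222, "dy": -0.0663, "dz": -0.0094, "twist": 0}, {"dx": -0.0114, "dy": -0.0883, "dz": -0.0048, "twist": 0}, {"dx": 0.0067, "dy": -0.1037, "dz": 0.0028, "twist": 0}]}}

```text
t: 45.35
eef_pos: [536.6, 18.1, 174.7]
tcp_rot: [3.141, 0.004, 3.032]
ft_force: [-1.6, 11.9, 4.3]
opening: 0.246
```

{"op": "carry_out", "data": {"moves": [{"dx": 0.0223, "dy": -0.006, "dz": 0.0095, "twist": 0}, {"dx": 0.0449, "dy": -0.0017, "dz": 0.0191, "twist": 0}, {"dx": 0.0639, "dy": 0.0122, "dz": 0.0271, "twist": 0}, {"dx": 0.0761, "dy": 0.0334, "dz": 0.0323, "twist": 0}, {"dx": 0.0793, "dy": 0.0581, "dz": 0.0337, "twist": 0}]}}

```text
t: 45.85
eef_pos: [464.0, 86.0, 140.1]
tcp_rot: [3.141, 0.005, 3.032]
ft_force: [11.0, -4.7, 8.2]
opening: 0.249
```

```bash
python3 f8.py 176
```

```text
[464.   86.  140.1] yaw 3.0324061989952242 t 45.85 F [11.  -4.7  8.2] M [-1.09 -2.29 -0.14] 0.24911955228061972
wrist 4966 scene 263 side 606 
origin [553.4  72.2  96.5] x [-0.885  0.178 -0.431] z [-0.428  0.053  0.902] inl 0.58 877 rel TCP [ 89.4 -13.8 -43.6]
O 1.0583375836724551 -1.869852430143985 -1.439899272003412 z -0.044735073300218996 0.00592814788929719 phi 175.3765153556308
grasp tcp [461.7  87.6 132.8] tool d 2.6541984170940243 0.5399841389973794 7.239028091964968
slab 125.80814977272014 343
brick 128.77884047085723 186
beaker [447.41430233 340.64355082  96.43296547] 744
```

{"op": "carry_out", "data": {"moves": [{"dx": -0.0063, "dy": 0.024, "dz": -0.0027, "twist": 0}, {"dx": -0.0211, "dy": 0.0431, "dz": -0.009, "twist": 0}, {"dx": -0.0417, "dy": 0.054, "dz": -0.0177, "twist": 0}, {"dx": -0.0417, "dy": 0.054, "dz": -0.0177, "twist": 0}]}}

```text
t: 46.45
eef_pos: [511.0, 136.9, 158.4]
tcp_rot: [3.14, -0.001, 3.033]
ft_force: [-9.8, 13.4, 20.6]
opening: 0.25
```

```bash
python3 f8.py 104|head -6; cat > lev.py <<'E'
from h import *
for c in("side","scene","wrist","side"):
    p,d,X=cloud(c); q=X.reshape(-1,3)
    # slab: center in lift frame; near its back edge vs brick front edge
    o=[]
    for nm,x0,x1,y0,y1 in(("slabF",640,690,95,150),("slabB",690,730,90,150),("brickF",765,790,40,110),("brick",790,850,20,110)):
        w=q[(q[:,0]>x0)&(q[:,0]<x1)&(q[:,1]>y0)&(q[:,1]<y1)&(q[:,2]>70)&(q[:,2]<160)]
        o.append((nm,len(w),round(float(np.median(w[:,2])),1) if len(w)>5 else None))
    print(c,o)
E
python3 lev.py
```

```text
[511.  136.9 158.4] yaw 3.0333133811204833 t 46.45 F [-9.8 13.4 20.6] M [ 2.16  1.74 -0.17] 0.2504441439541429
wrist 3822 scene 419 side 476 
origin [554.3  72.6  96.6] x [-0.155  0.979 -0.132] z [-0.418  0.056  0.907] inl 0.55 1214 rel TCP [ 43.3 -64.3 -61.9]
O 1.8899069526938894 -1.3074502215449482 -1.7172563446765081 z -0.03339540775241647 0.009988797361737436 phi 106.96546296065189
grasp tcp [507.4 136.4 151.3] tool d 2.2954950369903377 -0.3776212068304739 6.865899451849714
slab 128.5572285242439 352
side [('slabF', 227, 129.1), ('slabB', 199, 129.1), ('brickF', 134, 128.9), ('brick', 410, 128.7)]
scene [('slabF', 43, 127.0), ('slabB', 41, 126.9), ('brickF', 15, 109.7), ('brick', 47, 126.8)]
wrist [('slabF', 0, None), ('slabB', 0, None), ('brickF', 0, None), ('brick', 0, None)]
side [('slabF', 234, 129.2), ('slabB', 202, 129.2), ('brickF', 138, 128.5), ('brick', 416, 128.7)]
```

{"op": "carry_out", "data": {"moves": [{"dx": 0, "dy": 0, "dz": 0, "twist": 0}, {"dx": 0, "dy": 0, "dz": 0, "twist": 0}, {"dx": 0, "dy": 0, "dz": -0.02, "twist": 0}, {"dx": 0, "dy": 0, "dz": -0.05, "twist": 0}, {"dx": 0, "dy": 0, "dz": -0.085, "twist": 0}], "grip": 0.05}}

```text
t: 47.35
eef_pos: [509.9, 134.5, 241.9]
tcp_rot: [-3.141, -0.002, 3.033]
ft_force: [-0.6, 0.0, 0.1]
opening: 0.521
```

{"op": "carry_out", "data": {"moves": [{"dx": -0.013, "dy": 0.036, "dz": 0, "twist": 0}, {"dx": -0.0255, "dy": 0.071, "dz": 0, "twist": 0}, {"dx": -0.0255, "dy": 0.071, "dz": 0, "twist": 0}]}}

```text
t: 47.65
eef_pos: [544.5, 205.1, 241.4]
tcp_rot: [3.141, 0.0, 3.035]
ft_force: [-1.0, -1.0, -1.1]
opening: 0.525
```

```bash
python3 f8.py 105|sed -n 3,4p; python3 lev.py|head -2; python3 - <<'E'
from h import *; from geo import *
s=state();P=s["eef_pos"];ya=s["tcp_rot"][2];print(P,ya,s["t"],s["ft_force"],s["opening"])
seat=np.array([552.4,72.9,96.5])
for c in("wrist","scene"):
    X=cloud(c)[2].reshape(-1,3); L=np.stack([(X-seat)@ex,(X-seat)@ey,(X-seat)@n],1)
    for lo,hi in((62,75),(67,75)):
        m=(abs(L[:,0])<35)&(abs(L[:,1]-130)<22)&(L[:,2]>lo)&(L[:,2]<hi)
        if m.sum()>10: print(c,m.sum(),np.median(L[m],0).round(1),cv2.minAreaRect(L[m][:,:2].astype(np.float32)))
E
```

```text
origin [553.8  72.8  96. ] x [-0.194  0.971 -0.137] z [-0.409  0.047  0.911] inl 0.67 1145 rel TCP [   9.3 -132.3 -145.5]
O 1.2138773869831456 -1.2146550936138274 -2.0730139738232918 z -0.02251874127837938 0.002536386421810808 phi 109.15070657847468
side [('slabF', 233, 129.2), ('slabB', 194, 129.2), ('brickF', 138, 128.7), ('brick', 404, 128.8)]
scene [('slabF', 66, 127.2), ('slabB', 54, 127.4), ('brickF', 54, 125.8), ('brick', 114, 127.2)]
[543.27219694 201.93494736 242.02478991] 3.0322799228661266 48.05 [ 0.19454294 -0.85798534 -0.16234151] 0.5259103083093274
wrist 992 [  0.7 130.4  68.1] ((-0.15242767333984375, 130.3420867919922), (15.126069068908691, 49.957740783691406), 89.71778869628906)
wrist 815 [  0.5 130.7  68.4] ((0.20326614379882812, 130.80162048339844), (49.25072479248047, 13.978410720825195), 0.04369356855750084)
```

{"op": "carry_out", "data": {"moves": [{"dx": -0.001, "dy": 0.003, "dz": 0.04, "twist": 0}, {"dx": -0.001, "dy": 0.003, "dz": 0.08, "twist": 0}, {"dx": -0.001, "dy": 0.003, "dz": 0.102, "twist": 0}, {"dx": -0.001, "dy": 0.003, "dz": 0.102, "twist": 0}]}}

```text
t: 48.55
eef_pos: [543.4, 204.9, 137.3]
tcp_rot: [-3.14, -0.005, 3.033]
ft_force: [0.1, -0.1, 0.7]
opening: 0.523
```

{"op": "carry_out", "data": {"moves": [{"dx": 0, "dy": 0, "dz": 0, "twist": 0}, {"dx": 0, "dy": 0, "dz": 0, "twist": 0}, {"dx": 0, "dy": 0, "dz": 0, "twist": 0}, {"dx": 0, "dy": 0, "dz": 0, "twist": 0}, {"dx": 0, "dy": 0, "dz": 0, "twist": 0}], "grip": 0.005}}

```text
t: 49.05
eef_pos: [544.8, 205.6, 140.5]
tcp_rot: [3.141, 0.001, 3.033]
ft_force: [-0.7, 3.9, 2.4]
opening: 0.163
```

{"op": "carry_out", "data": {"moves": [{"dx": 0.0015, "dy": 0, "dz": -0.0035, "twist": 0}, {"dx": 0.003, "dy": 0, "dz": -0.007, "twist": 0}, {"dx": 0.004, "dy": 0, "dz": -0.0095, "twist": 0}, {"dx": 0.004, "dy": 0, "dz": -0.0095, "twist": 0}]}}

```text
t: 49.45
eef_pos: [540.9, 205.9, 149.5]
tcp_rot: [3.142, 0.001, 3.033]
ft_force: [5.8, 1.2, -9.0]
opening: 0.168
```

```bash
python3 - <<'E'
from h import *
s=state();print(s["eef_pos"],s["ft_force"],s["moment"],s["opening"])
E
```

```text
[540.94875727 205.91662124 149.45791972] [ 5.84028341  1.22811627 -8.95559123] [ 0.17876269 -1.25412679  0.09106739] 0.16835939278165302
```

{"op": "carry_out", "data": {"moves": [{"dx": 0, "dy": 0, "dz": 0, "twist": 7}, {"dx": 0, "dy": 0, "dz": 0, "twist": 14}, {"dx": 0, "dy": 0, "dz": 0, "twist": 21}, {"dx": 0, "dy": 0, "dz": 0, "twist": 28}, {"dx": 0, "dy": 0, "dz": 0, "twist": 35}]}}

```text
t: 49.95
eef_pos: [541.1, 206.5, 149.2]
tcp_rot: [3.14, 0.0, 2.417]
ft_force: [4.6, 4.1, -8.7]
opening: 0.194
```

```bash
cat > lk.py <<'E'
from h import *; from geo import *
s=state();print(s["eef_pos"],s["tcp_rot"],s["t"],s["ft_force"].round(1),s["moment"].round(2),s["opening"])
seat=np.array([552.4,72.9,96.5])
for c in("wrist","scene","side"):
    p,d,X=cloud(c);X=X.reshape(-1,3); L=np.stack([(X-seat)@ex,(X-seat)@ey,(X-seat)@n],1)
    m=(np.hypot(L[:,0],L[:,1]-130.5)<30)&(L[:,2]>42)&(L[:,2]<90)&(p.reshape(-1,3).max(1)<70)
    print(c,m.sum(),np.percentile(L[m][:,2],[5,50,95]).round(1) if m.any() else "", cv2.minAreaRect(L[m][:,:2].astype(np.float32)) if m.sum()>10 else "")
E
python3 lk.py
```

```text
[541.09265804 206.51102969 149.22444292] [3.14019930e+00 8.96309448e-05 2.41738479e+00] 49.95 [ 4.6  4.1 -8.7] [ 1.4  -1.3   0.26] 0.19402716338019896
wrist 2885 [60.4 75.8 85.9] ((-2.6050567626953125, 133.6216278076172), (40.712059020996094, 34.46565628051758), 7.162385940551758)
scene 0  
side 189 [46.9 72.7 86.6] ((0.90557861328125, 136.31204223632812), (44.547054290771484, 30.986433029174805), 1.8394179344177246)
```

{"op": "carry_out", "data": {"moves": [{"dx": 0, "dy": 0, "dz": 0, "twist": 8}, {"dx": 0, "dy": 0, "dz": 0, "twist": 16}, {"dx": 0, "dy": 0, "dz": 0, "twist": 24}, {"dx": 0, "dy": 0, "dz": 0, "twist": 32}, {"dx": 0, "dy": 0, "dz": 0, "twist": 40}]}}

```text
t: 50.6
eef_pos: [541.8, 206.5, 149.7]
tcp_rot: [3.139, -0.001, 1.719]
ft_force: [7.5, 2.6, -6.8]
opening: 0.212
```

{"op": "carry_out", "data": {"moves": [{"dx": 0, "dy": 0, "dz": 0, "twist": 2}, {"dx": 0, "dy": 0, "dz": 0, "twist": 2}]}}

```text
t: 50.8
eef_pos: [541.9, 206.3, 149.7]
tcp_rot: [3.138, -0.001, 1.688]
ft_force: [7.4, 2.6, -7.4]
opening: 0.209
```

```bash
python3 lk.py
```

```text
[541.93580947 206.34473523 149.67767246] [ 3.13834723e+00 -5.14812829e-04  1.68788899e+00] 50.8 [ 7.4  2.6 -7.4] [ 0.62 -1.89  0.16] 0.20917682348978212
wrist 3252 [55.4 72.  84.8] ((0.8874721527099609, 134.35922241210938), (39.96693420410156, 38.29448699951172), 70.01871490478516)
scene 0  
side 193 [46.  71.4 85.4] ((0.7842864990234375, 133.19036865234375), (45.05025100708008, 35.09361267089844), 66.97016906738281)
```

{"op": "carry_out", "data": {"moves": [{"dx": -0.0005, "dy": 0.002, "dz": 0.0045, "twist": 0}, {"dx": -0.001, "dy": 0.004, "dz": 0.009, "twist": 0}, {"dx": -0.0013, "dy": 0.0055, "dz": 0.013, "twist": 0}, {"dx": -0.0015, "dy": 0.0065, "dz": 0.0155, "twist": 0}, {"dx": -0.0015, "dy": 0.0065, "dz": 0.0155, "twist": 0}]}}

```text
t: 51.45
eef_pos: [547.2, 206.0, 137.5]
tcp_rot: [3.139, -0.001, 1.689]
ft_force: [-11.4, 0.6, 31.4]
opening: 0.213
```

```bash
python3 lk.py
```

```text
[547.17072428 206.02130476 137.46721023] [ 3.13941688e+00 -1.21043164e-03  1.68945343e+00] 51.45 [-11.4   0.6  31.4] [0.44 1.77 0.07] 0.21269935162673315
wrist 3593 [45.6 60.3 83.8] ((7.174474716186523, 137.58474731445312), (40.39616394042969, 46.05647659301758), 31.010520935058594)
scene 0  
side 192 [45.6 61.1 83.4] ((1.9583826065063477, 132.8836669921875), (42.77656555175781, 36.776187896728516), 68.3618392944336)
```

{"op": "carry_out", "data": {"moves": [{"dx": 0, "dy": 0, "dz": 0, "twist": 0}, {"dx": 0, "dy": 0, "dz": 0, "twist": 0}, {"dx": 0, "dy": 0, "dz": 0, "twist": 0}, {"dx": 0, "dy": 0, "dz": -0.02, "twist": 0}, {"dx": 0, "dy": 0, "dz": -0.05, "twist": 0}], "grip": 0.045}}

```text
t: 52.1
eef_pos: [546.5, 204.9, 182.8]
tcp_rot: [-3.137, 0.001, 1.689]
ft_force: [0.7, -0.1, 0.5]
opening: 0.469
```

{"op": "carry_out", "data": {"moves": [{"dx": 0, "dy": 0, "dz": -0.04, "twist": 0}, {"dx": 0, "dy": 0, "dz": -0.06, "twist": 0}, {"dx": 0, "dy": 0, "dz": -0.06, "twist": 0}]}}

```text
t: 52.4
eef_pos: [548.2, 205.4, 246.5]
tcp_rot: [3.137, -0.0, 1.689]
ft_force: [0.4, -1.1, -0.6]
opening: 0.477
```

```bash
python3 lk.py; python3 lev.py|head -2; python3 f8.py 107|sed -n 3,4p; python3 -c "
from h import *; from geo import *
seat=np.array([552.4,72.9,96.5])
X=cloud('wrist')[2].reshape(-1,3); L=np.stack([(X-seat)@ex,(X-seat)@ey,(X-seat)@n],1)
for lo,hi in((54,80),(58,68)):
    m=(np.hypot(L[:,0],L[:,1]-130.5)<30)&(L[:,2]>lo)&(L[:,2]<hi)
    print(m.sum(),np.percentile(L[m][:,2],[5,25,50,75,95]).round(1),cv2.minAreaRect(L[m][:,:2].astype(np.float32)) if m.sum()>9 else '')
"
```

```text
[548.22074552 205.41084409 246.54952474] [ 3.13722074e+00 -4.80599719e-04  1.68914439e+00] 52.4 [ 0.4 -1.1 -0.6] [ 0.04 -0.08  0.  ] 0.4765671635923736
wrist 1060 [45.  59.9 61.6] ((0.2640432119369507, 131.46890258789062), (15.196154594421387, 48.71818542480469), 14.279572486877441)
scene 0  
side 131 [44.6 58.5 62.9] ((1.713428020477295, 132.36972045898438), (15.844151496887207, 51.43372344970703), 11.791276931762695)
side [('slabF', 229, 129.2), ('slabB', 200, 129.0), ('brickF', 135, 128.7), ('brick', 412, 128.9)]
scene [('slabF', 70, 127.1), ('slabB', 56, 127.1), ('brickF', 56, 125.0), ('brick', 110, 127.1)]
origin [553.4  72.7  96.4] x [-0.188  0.973 -0.135] z [-0.418  0.045  0.907] inl 0.65 1008 rel TCP [   6.3 -132.4 -146.4]
O 0.9845629596567332 -1.3511492714364493 -1.4842115635924005 z -0.032365658246008025 -0.000568894787997822 phi 108.80406815299708
920 [56.2 59.5 60.4 61.1 61.8] ((0.28352975845336914, 130.5836944580078), (15.281113624572754, 50.284461975097656), 13.239251136779785)
802 [58.7 59.9 60.6 61.1 61.9] ((0.17699575424194336, 130.69911193847656), (15.126570701599121, 49.08295440673828), 13.239251136779785)
```

```bash
python3 -c "
from cell import *
print(job_done(), state()['t'])"
```

```text
the job is handed in; nothing more can be done
the job is handed in; nothing more can be done
```

The crank is on the drive shaft, the slab is level with the brick pair behind the lift, and the lock is turned and dropped in. I handed the job in at about 52.5 s of the 72 s allowed; the hand-in gave no verdict.

- **First try failed:** I put the crank on the shaft holding it by its handle, opened the grip too early, and it fell on to the bench in front of the drive head.
- **Second try:** I stood the crank up again and turned the bare shaft about 17° by gripping it. I then held the crank by its hub, tilted it against the shaft cone and pushed it home.
- **Winding and lock:** I wound about 3.2 turns by the handle, then pulled the lock bar out, turned it about 76° clockwise and let it drop.

Last checks before handing in:

| Check | Reading |
|---|---|
| Slab top, side camera | 129.0–129.2 mm, against 128.7–128.9 mm for the brick |
| Slab top, scene camera | 127.1 mm, against 127.1 mm for the brick |
| Crank on its seat | about 2 mm off, tilted about 2° |
| Lock bar turn | about 77° |
| Lock bar drop | about 7.8 mm below its free position |
| Gripper | clear, tip about 75 mm above the lock bar, no force beyond noise |

- **Cameras disagreed:** the two cameras differ by about 2 mm in absolute height, but the difference between slab and brick agrees to within 0.5 mm. One scene-camera strip along the brick's front edge read low (125 mm); few pixels fell on it, so I did not rely on it.
- **Beaker and tub not fully checked:** my only beaker readings, taken from after the crank was seated until late in the winding, held within 1 mm. I did not compare them with where it stood at the start, and the crank's fall came before them. I did not measure the tub.

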